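Refit the hotplate knob under its splash cover

TASK

The little hotplate's control knob came off for cleaning. Pick up the thin steel scraper, put its blade into the slot under the front lip of the hotplate's splash cover and lever the cover up with the blade (not with the fingers) until it swings fully open, then lay the scraper back flat on the stone sill and let go of it. Fit the knob on the spindle with its flat matching the spindle's flat, push it fully home and finish holding the knob and keeping it pressed so that the sprung spindle is pushed right in, and do not disturb the other things on the sill.

Things in the scene. Friction and masses are not known exactly. Their poses are not given: they have to be found in the camera images.
- hotplate: grey compact electric hotplate, fixed, 150 mm deep (its x), 280 mm wide (its y), 60 mm high, with a dark 132 mm round heating plate (top at 68 mm) centred 137 mm to its -y. Origin on the sill directly under the spindle axis; its x points away from its front (front face at x = -55 mm), z up
- bay_floor (a point): foot of the spindle, 28 mm above the sill, on the floor of the control bay: an open well under the cover, inside from x = -47 to +46 mm and y = -57 to +57 mm of the hotplate's frame, rim 60 mm above the sill
- bay_slot (a point): middle of the top front edge of the bay's front wall, 52 mm above the sill, 55 mm in front of the spindle axis. This wall is lowered over 100 mm, which leaves an 8 mm high slot under the shut cover, open to the front; axes as the hotplate
- cover (a joint): the hinged splash cover of the bay: 0 shut (level), grows as it opens upward and backward, 2.4 rad = stop, fully open. Free hinge: it falls shut below about 1.6 rad and falls open to the stop beyond about 1.7 rad
- cover_lip (a point): middle of the lower edge of the cover's front lip; shut it lies 62 mm in front of the spindle axis (7 mm beyond the front face) and 60 mm above the sill. The cover is an aluminium plate 106 mm long, 124 mm wide, 5 mm thick, 80 g. Axes as the cover: x along it to the hinge, z out of its outer face
- cover_hinge (a point): middle of the cover's hinge axis (which runs along the hotplate's y), 46 mm behind the spindle axis, 60 mm above the sill, level with the shut cover's underside; 108 mm from the lip
- spindle_tip (a point): centre of the top of the upright steel D-spindle in the bay, 54 mm above the sill when not pressed; z up, x points squarely out of the spindle's flat. The D is 14 mm in diameter, flat 3 mm from the axis; it stands 20 mm clear above its 22 mm collar, its top 3 mm tapered. The spindle turns only against stiff friction (0.08 N m); its direction differs from start to start
- press_in (a joint): how far the spindle is pushed down against its spring, m: 0 up, 0.005 = stop. It starts to yield at 5 N and reaches the stop at 10 N
- knob: black control knob standing on the sill, bore down, 43 mm high, about 45 g. Origin: centre of its underside, z up, x to its pointer nose. Round skirt 46 mm in diameter, 21 mm high; on it a bar grip 14 mm wide (y), from x = -21 mm to the nose at x = +30 mm, 21 to 43 mm above the underside
- knob_grip (a point): middle of the bar grip on the knob's axis, 32 mm above the underside; axes as the knob
- knob_bore (a point): mouth of the D-bore in the middle of the underside: 18 mm deep, 16 mm in diameter, its flat 4 mm from the axis on the nose's side, so the nose points the way the spindle's flat faces when it fits (about 9 degrees of play). Fully home, this point is 18 mm below the spindle's top; axes as the knob
- scraper: thin steel scraper lying flat on the sill, 180 mm long, 60 g. Origin: under its balance point, x to the blade's tip, z up. Wooden handle 18 mm wide, 16 mm thick, from x = -85 to +15 mm; blade 80 mm long, 22 mm wide, 2.5 mm thick, its underside 7 mm above the handle's underside
- scraper_tip (a point): middle of the blade's end edge, 95 mm ahead of the scraper's origin, 8 mm above the handle's underside; axes as the scraper
- cups: bystander: two nested white porcelain cups with handles, 72 mm across without them, 80 mm high together; origin under the centre
- jug: bystander: copper-toned aluminium jug, 86 mm across, 100 mm high, handle to its -y; origin under the centre
- brush: bystander: grey silicone brush, 150 mm long, lying flat along its own x, under 25 mm high
- jar: bystander: glass storage jar with wire latch, 100 mm across, 143 mm high; origin under the centre
- grinder: bystander: hand coffee grinder, 225 mm high, on a 104 mm round lever-locked foot, its crank reaching 110 mm to its +y; origin under the centre
- tamper: bystander: steel coffee tamper, 52 mm across, 70 mm high; origin under the centre
Things that resemble listed ones, but are neither listed nor needed, are in the scene too. Leave any purple or red look-alike of the knob alone.

How it is judged:
By the outcome, as a careful person would: the job done as asked, in the order asked, and still so for the second after the job is handed in, while the arm keeps its last pose, push and grip.
It also fails if it takes over 67 s, if anything falls off the work surface, if the arm or the gripper's body presses on something with over 40 N, if the wrist force passes 120 N, or if a joint passes its speed limit or range.

ROBOT

A 7-joint arm with a two-finger parallel gripper is mounted at the origin on the work surface. World frame = base frame: x ahead of the robot, y to its left, z up, the work surface at z = 0. Lengths are in m, angles in rad, forces in N, time in s.
With the tool pointing down it reaches from about 0.4 to 0.9 m from the base axis. Payload 5.6 kg.
Tool frame: the origin (TCP) lies at the very end of the fingers, on their centre line; the grasp point (between the pads) lies 19 mm behind it; z points along the fingers, x is the direction in which the jaws open and shut, and the axes are right-handed (so a half turn about z gives the same grasp; the last joint's range is limited). The gripper opens to 92 mm and grips with 3 to 60 N. Pads are 20 mm wide; open, the fingers measure 128 mm over their backs; the gripper's body (75 mm by 189 mm) begins 69 mm behind the grasp point.
Start: joints at [-1.173, 0.468, -0.012, 1.603, 0.006, 1.071, -0.056], TCP at [0.277, 0.588, 0.215] pointing down, gripper open.
Joint ranges: [-2.53, 2.53], [-0.31, 2.02], [-1.57, 1.55], [0.28, 2.44], [-1.29, 4.43], [0.15, 1.84], [-2.92, 2.92]. Speed limits (rad/s): [2.57, 2.57, 3.14, 3.14, 3.14, 3.14, 3.14].

INTERFACE

Orientations are given as a 3x3 rotation matrix whose columns are the frame's x, y, z axes.
In Python, from cell import r gives the robot as it stands. The module is installed in compiled form; this text tells all that it offers.
- The arm moves only by the tool send_rows, never from a script. Its argument "targets" is a list that holds one entry, the list of rows, each a list of 7 numbers: the turn, a rotation vector about the world's x, y, z in rad, then the shift along the world's x, y, z in m, then the opening, from -1 (shut) to 1 (fully open). A call has 1 to 12 rows; each row shifts and turns the pose as measured when the row begins; what a row does not reach is not made up. A row lasts 1/10 s, in which the tool goes at most 50 mm and 8.59 degrees, less where a joint would pass 70% of its speed; a pose out of reach is approached as far as the arm can. A call is refused whole if a number of a shift passes 0.05 or a number of a turn 0.15, either way. A call with a gripper value outside its range is refused whole. The fingers move at their own pace and stop on an object; "squeeze" is the grip in N (left out, the last holds). Time passes only in rows, so rows that do not move let the fingers close. It gives the time, the measured TCP pose, the force and the opening at its end, in the units of the state.
- r.get_obs(): the state, without advancing time (a new reading comes with each control period).
- r.get_image(name): name is "scene" or "top"; returns a dict with "color" (400x640x3 uint8, red, green, blue), "fx", "fy", "cx", "cy" (pixels), "R" (3x3) and "t" (3): a world point X has camera coordinates R X + t. Camera axes: x right, y down, z forward; pixel columns grow to the right and rows downward; lengths in m; the calibration is good to about 2 mm. A picture is of the moment at which its call begins. There is no depth.
- r.close_job(): hands the job in, once; it reports no verdict.
The state is a dict: "time_s": time; "q": joint angles; "qvel": joint speeds; "joint_efforts": joint torques, N m; "ee_pos": TCP position; "tcp_rot": TCP orientation; "ft_force": force on the tool from outside, world axes, zero at the start; "torque": the same for the moment, N m; "opening": finger opening in m.
Only numpy, scipy, OpenCV 4.12 (cv2) and the standard library are available. Lean on these libraries where they do the work, as an engineer would, in place of code of your own. Each camera call takes 0.05 s, during which the arm holds its last target.

## Working session

There is one attempt and no reset: what is moved stays moved. The work goes in short steps, Python scripts to look and compute and a tool call to move; the robot and the scene stay as the last step left them, time stands still between calls to the robot, and variables do not carry over. Pictures are saved under pics/ and viewed, and the job is handed in when it is done.

Besides the shell and the picture viewer there is one more tool, called after "Request:" by a JSON object that holds its "fn" and its "kwargs", one argument or row to a line. send_rows: Moves the arm, as the interface text tells. Its arguments: {"type":"object","properties":{"targets":{"type":"array"},"squeeze":{"type":"number"}},"required":["targets"]}

```bash
mkdir -p pics; cat > h.py <<'E'
import numpy as np, cv2
from cell import r
def snap(n,f):
    d=r.get_image(n); cv2.imwrite('pics/'+f,d['color'][:,:,::-1]); np.savez('pics/'+f[:-4]+'.npz',**d); return d
def ray(d,u,v):
    R=np.array(d['R']);t=np.array(d['t']); C=-R.T@t
    return C,R.T@np.array([(u-d['cx'])/d['fx'],(v-d['cy'])/d['fy'],1.])
def onz(d,u,v,z):
    C,D=ray(d,u,v); return C+D*(z-C[2])/D[2]
def proj(d,X):
    c=np.array(d['R'])@np.array(X,float)+np.array(d['t']); return np.array([d['fx']*c[0]/c[2]+d['cx'],d['fy']*c[1]/c[2]+d['cy']])
E
python3 - <<'E'
from h import *
for n in('scene','top'):
    d=snap(n,n+'0.png'); C,D=ray(d,320,200); print(n,d['fx'],C,D)
o=r.get_obs(); print(o['time_s'],o['ee_pos'],o['tcp_rot'],o['opening'],o['ft_force'])
E
```

```text
scene 431.0179632949921 [ 1.25457676 -0.18476905  1.06902258] [-0.57632574  0.13552572 -0.80599853]
top 383.21026585842776 [3.70117146e-01 5.92701775e-04 1.13366198e+00] [ 0.14157225 -0.01743056 -0.98998208]
0.1 [0.27719019 0.58736335 0.21373253] [[ 4.26702273e-01  9.04392008e-01 -5.15154465e-04]
 [ 9.04390808e-01 -4.26702551e-01 -1.48301754e-03]
 [-1.56104694e-03  1.66905993e-04 -9.99998768e-01]] 0.09175651631975129 [-0.81805153  0.48494159 -0.73012099]
```

View pics/scene0.png

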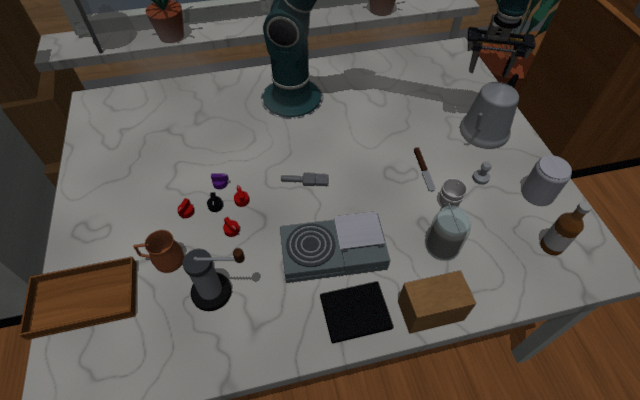

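View pics/top0.png

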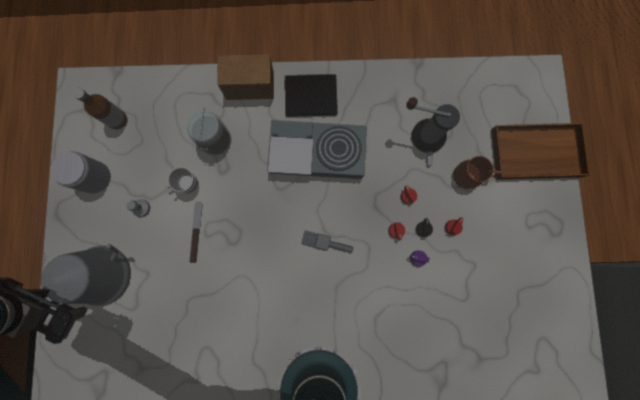

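```bash
python3 - <<'E'
import cv2,numpy as np
a=cv2.imread('pics/top0.png'); b=cv2.imread('pics/scene0.png')
def c(i,x,y,w,h,k): return cv2.convertScaleAbs(cv2.resize(i[y:y+h,x:x+w],None,fx=k,fy=k,interpolation=cv2.INTER_CUBIC),alpha=1.6)
x=np.hstack([c(a,170,190,50,80,5),c(a,380,180,90,80,5)]);y=np.hstack([c(b,405,140,50,60,5),c(b,170,165,90,60,5)])
cv2.imwrite('pics/c1.png',x); cv2.imwrite('pics/c2.png',y)
cv2.imwrite('pics/c3.png',np.hstack([c(a,260,110,115,75,6)])); cv2.imwrite('pics/c4.png',c(b,270,205,125,80,6))
E
```

```text
(no output)
```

View pics/c1.png

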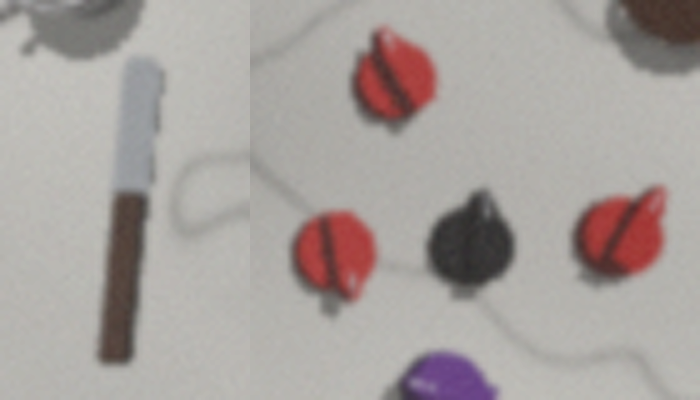

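View pics/c2.png

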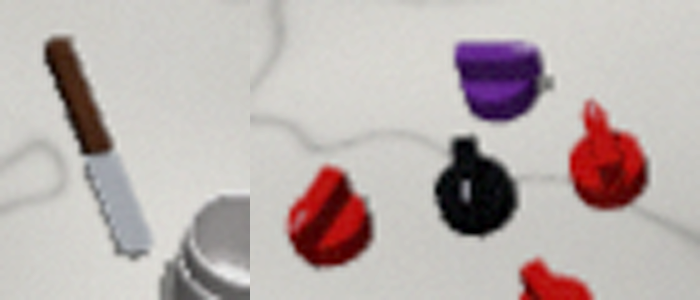

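View pics/c3.png

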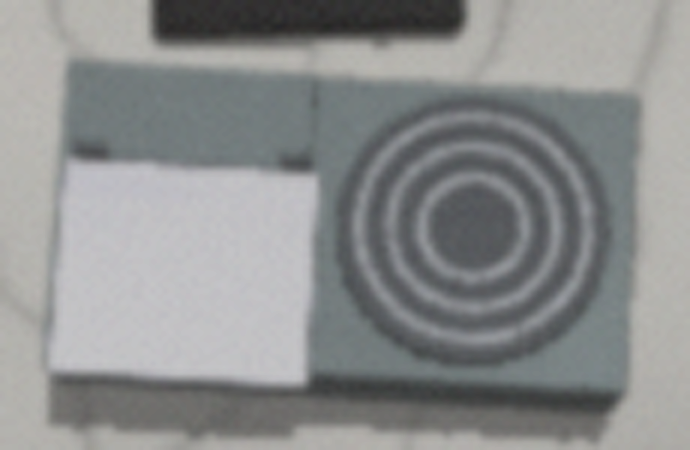

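View pics/c4.png

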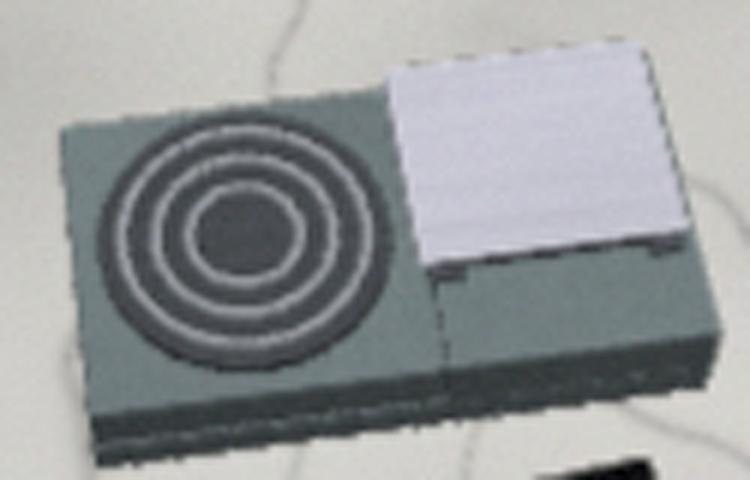

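```bash
python3 - <<'E'
from h import *
for n in('top','scene'):
    d=dict(np.load(f'pics/{n}0.npz')); im=d['color']; hsv=cv2.cvtColor(im,cv2.COLOR_RGB2HSV); V=hsv[...,2];S=hsv[...,1];H=hsv[...,0]
    def comp(m,u,v,z,k=1):
        m=m.astype(np.uint8); nl,l,st,ce=cv2.connectedComponentsWithStats(m)
        i=l[v,u]
        if i==0: print('none'); return None
        mm=(l==i).astype(np.uint8); c=max(cv2.findContours(mm,0,cv2.CHAIN_APPROX_NONE)[0],key=cv2.contourArea).reshape(-1,2)
        P=np.array([onz(d,a,b,z)[:2] for a,b in c]); return mm,c,P
    pts={'top':dict(cov=(292,155),scr=(195,245),bl=(198,212),kn=(424,231),pl=(339,148)),'scene':dict(cov=(360,230),scr=(420,160),bl=(428,182),kn=(215,205),pl=(310,245))}[n]
    for k,(u,v) in pts.items(): print(n,k,im[v,u],hsv[v,u])
    u,v=pts['cov']; ref=im[v,u].astype(int)
    lab=cv2.cvtColor(im,cv2.COLOR_RGB2LAB).astype(int)
    for k,z,tol in(('cov',.065,14),('scr',.016,25),('bl',.0095,14),('kn',.021,30)):
        u,v=pts[k]; ref=lab[v-1:v+2,u-1:u+2].reshape(-1,3).mean(0)
        o=comp(np.abs(lab-ref).max(2)<tol,u,v,z)
        if o is None: continue
        mm,c,P=o; rc=cv2.minAreaRect((P*1000).astype(np.float32)); b=cv2.boxPoints(rc)
        print(k,mm.sum(),'rect',np.round(rc[0],1),np.round(rc[1],1),round(rc[2],1)); print(np.round(b,1).tolist())
        cv2.imwrite(f'pics/m_{n}_{k}.png',mm*255)
    # plate
    u,v=pts['pl']; m=(V<V[10,10]*0+0) if 0 else None
E
```

```text
top cov [121 121 123] [120   4 123]
top scr [52 43 39] [ 9 64 52]
top bl [ 96  98 100] [105  10 100]
top kn [32 33 32] [60  8 33]
top pl [55 57 59] [105  17  59]
cov 1452 rect [656.6  63.6] [121.1 102.7] 84.9
[[600.0, 7.900000095367432], [702.2999877929688, -1.2999999523162842], [713.2000122070312, 119.30000305175781], [610.9000244140625, 128.5]]
scr 212 rect [407.1 348.8] [18.2 95.3] 85.8
[[358.8999938964844, 343.20001220703125], [454.0, 336.20001220703125], [455.29998779296875, 354.3999938964844], [360.29998779296875, 361.3999938964844]]
bl 346 rect [446.2 348.1] [ 29.3 183.8] 85.0
[[353.3999938964844, 341.6000061035156], [536.5, 325.5], [539.0999755859375, 354.6000061035156], [356.0, 370.79998779296875]]
kn 208 rect [ 436.4 -316.2] [42.5 48.4] 31.5
[[405.70001220703125, -306.70001220703125], [430.8999938964844, -347.8999938964844], [467.1000061035156, -325.70001220703125], [441.8999938964844, -284.5]]
scene cov [124 124 131] [120  14 131]
scene scr [46 25 13] [ 11 183  46]
scene bl [103 105 109] [110  14 109]
scene kn [2 5 1] [ 53 204   5]
scene pl [43 46 49] [105  31  49]
cov 113067 rect [435.4   2.7] [1522.2 1122.1] 89.9
[[-127.30000305175781, -757.2000122070312], [994.7999877929688, -759.7000122070312], [998.0999755859375, 762.5999755859375], [-124.0, 765.0]]
scr 126 rect [413.7 347.2] [18.4 97.4] 85.7
[[364.5, 341.79998779296875], [461.6000061035156, 334.3999938964844], [463.0, 352.70001220703125], [365.8999938964844, 360.1000061035156]]
bl 141 rect [489.6 344.5] [ 25.8 102.3] 85.6
[[437.5, 335.6000061035156], [539.5999755859375, 327.79998779296875], [541.5999755859375, 353.5], [439.5, 361.29998779296875]]
kn 193 rect [ 438.5 -320.4] [71.4 40.5] 15.1
[[398.79998779296875, -310.1000061035156], [409.29998779296875, -349.20001220703125], [478.20001220703125, -330.70001220703125], [467.70001220703125, -291.5]]
```

```bash
python3 - <<'E'
from h import *
# plate rings / corners
for n in('top','scene'):
    d=dict(np.load(f'pics/{n}0.npz')); im=d['color']; lab=cv2.cvtColor(im,cv2.COLOR_RGB2LAB).astype(int)
    if n=='top':
        # rectify on plane z=.060 at 0.5mm px
        pass
    zs={'cov':.065,'top':.060,'plate':.068}
    # homography image->world plane
    def H(z):
        s=np.float32([[560,-260],[760,-260],[760,160],[560,160]]) 
        i=np.float32([proj(d,[a/1000,b/1000,z]) for a,b in s]); w=np.float32([[(160-b)*1.5,(760-a)*1.5+30] for a,b in s]); return cv2.getPerspectiveTransform(i,w)
    for k,z in zs.items():
        w=cv2.warpPerspective(im,H(z),(640,360),flags=cv2.INTER_CUBIC); cv2.imwrite(f'pics/w_{n}_{k}.png',cv2.convertScaleAbs(w[:,:,::-1],alpha=1.6))
a=np.vstack([cv2.imread('pics/w_top_cov.png')[:300],cv2.imread('pics/w_scene_cov.png')[:300]]); cv2.imwrite('pics/w.png',a)
E
```

```text
(no output)
```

View pics/w.png

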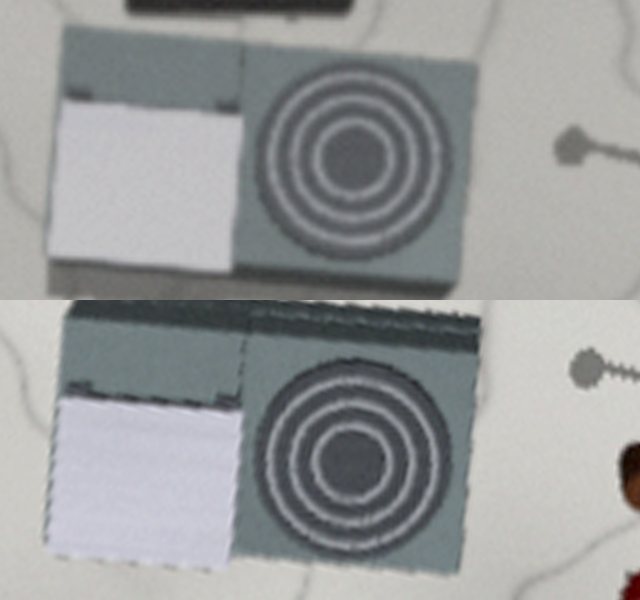

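```bash
python3 - <<'E'
import cv2,numpy as np
for n in('top','scene'):
    w=cv2.imread(f'pics/w_{n}_cov.png'); lab=cv2.cvtColor(w,cv2.COLOR_BGR2LAB).astype(int)
    ref=lab[150:200,100:200].reshape(-1,3).mean(0) if n=='top' else lab[150:200,100:200].reshape(-1,3).mean(0)
    tol=np.array([10,8,8]) if n=='top' else np.array([22,5,5])
    def big(m,pt):
        m=cv2.morphologyEx(m.astype(np.uint8),cv2.MORPH_OPEN,np.ones((5,5))); _,l=cv2.connectedComponents(m)[:2]; mm=(l==l[pt[1],pt[0]]).astype(np.uint8)
        return max(cv2.findContours(mm,0,cv2.CHAIN_APPROX_NONE)[0],key=cv2.contourArea),mm
    g=w.astype(int).mean(2); print(n,ref, 'wall',lab[40,150],'table',lab[200,15],lab[290,150])
    c,mm=big((np.abs(lab-ref)<tol).all(2),(150,170)); cv2.imwrite(f'pics/cm_{n}.png',mm*255)
    rc=cv2.minAreaRect(c); toW=lambda p:(760-(p[1]-30)/1.5,160-p[0]/1.5)
    print('cov',np.round(toW(rc[0]),1),np.array(rc[1])/1.5,rc[2],[np.round(toW(q),1).tolist() for q in cv2.boxPoints(rc)])
    wp=cv2.imread(f'pics/w_{n}_plate.png'); hs=cv2.cvtColor(wp,cv2.COLOR_BGR2LAB).astype(int)
    # dark plate: threshold between plate & body, L
    L=cv2.GaussianBlur(wp.mean(2).astype(np.float32),(3,3),0)
    cx,cy=353,158
    pts=[]
    for a in np.arange(0,2*np.pi,.05):
        rr=np.arange(90,112,.5); v=np.array([L[int(round(cy+q*np.sin(a))),int(round(cx+q*np.cos(a)))] for q in rr]); gds=v[4:]-v[:-4]; pts.append((cx+rr[gds.argmax()+2]*np.cos(a),cy+rr[gds.argmax()+2]*np.sin(a)))
    e=cv2.fitEllipseAMS(np.float32(pts)); print('plate',np.round(toW(e[0]),1),np.array(e[1])/1.5)
E
```

```text
top [199.1092 128.6218 126.8844] wall [132 124 128] table [171 128 130] [117 128 130]
cov [656.3  63.6] [119.46223958 100.49037679] 4.969740867614746 [[611.4000244140625, 127.5], [711.5, 118.80000305175781], [701.0999755859375, -0.20000000298023224], [601.0, 8.5]]
plate [673.9 -74.3] [132.97701009 138.51928711]
scene [205.0958 130.2234 122.    ] wall [134 123 126] table [207 127 131] [196 128 131]
cov [657.3  64.3] [122.96086629 105.44547526] 4.989362716674805 [[610.0999755859375, 130.1999969482422], [715.2000122070312, 121.0], [704.5, -1.5], [599.4000244140625, 7.699999809265137]]
plate [674.7 -75. ] [131.64689128 137.53595988]
```

```bash
python3 - <<'E'
from h import *
d=dict(np.load('pics/top0.npz')); s=dict(np.load('pics/scene0.npz'))
for k,(u,v,z) in dict(cups=(183,183,.08),jar=(204,130,.143),tamp=(137,207,.07),pitch=(60,280,.2),grindtop=(447,117,.2),jug=(482,167,.1),brush=(328,242,.02),redL=(397,231,.03),redU=(408,196,.03),redR=(455,227,.03),pur=(419,259,.03)).items(): print(k,np.round(onz(d,u,v,z),3))
for k,(u,v,z) in dict(cups=(453,190,.08),jar=(450,225,.143),tamp=(486,168,.07),pitch=(498,95,.2)).items(): print('s',k,np.round(onz(s,u,v,z),3))
E
```

```text
cups [0.579 0.364 0.08 ]
jar [0.71  0.29  0.143]
tamp [0.516 0.495 0.07 ]
pitch [0.327 0.611 0.2  ]
grindtop [ 0.708 -0.345  0.2  ]
jug [ 0.598 -0.467  0.1  ]
brush [ 0.406 -0.039  0.02 ]
redL [ 0.432 -0.237  0.03 ]
redU [ 0.533 -0.275  0.03 ]
redR [ 0.439 -0.404  0.03 ]
pur [ 0.351 -0.295  0.03 ]
s cups [0.601 0.366 0.08 ]
s jar [0.746 0.277 0.143]
s tamp [0.539 0.504 0.07 ]
s pitch [0.37  0.584 0.2  ]
```

```bash
python3 - <<'E'
import cv2,numpy as np
b=cv2.imread('pics/scene0.png')
cv2.imwrite('pics/c5.png',cv2.convertScaleAbs(cv2.resize(b[10:210,400:600],None,fx=3,fy=3,interpolation=cv2.INTER_CUBIC),alpha=1.6))
E
```

```text
(no output)
```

View pics/c5.png

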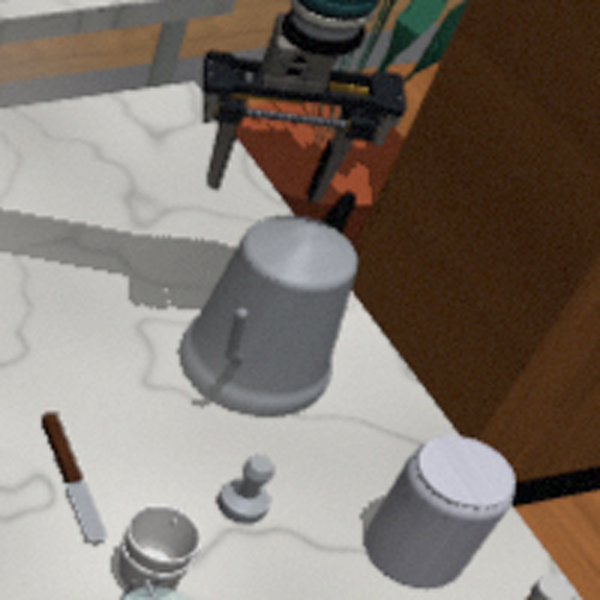

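Request:
{"fn": "send_rows", "kwargs": {
  "targets": [
    [[0,0,0,0,0,0.04,0],[0,0,0.062,0,-0.04,0,0],[0,0,0.062,0,-0.04,0,0],[0,0,0.062,0,-0.04,0,0],[0,0,0.062,0,-0.04,0,0],[0,0,0.062,0.01,-0.04,0,0],[0,0,0.062,0.02,-0.04,0,0],[0,0,0,0.04,0,-0.03,0],[0,0,0,0.04,0,-0.03,0],[0,0,0,0.04,0,-0.03,0],[0,0,0,0,0,-0.03,0]]
  ]
}}

```text
time_s: 1.2
ee_pos: [0.4309, 0.3383, 0.134]
tcp_rot: [[0.049, 0.999, 0.011], [0.999, -0.049, 0.004], [0.004, 0.011, -1.0]]
ft_force: [0.4, -0.5, -1.0]
opening: 0.046
```

```bash
cat > crop.py <<'E'
import sys
from h import *
def crop(n,f,X,w=100,h=80,k=5,al=1.6):
    d=snap(n,'full_'+f); u,v=proj(d,X); x=int(np.clip(u-w/2,0,640-w));y=int(np.clip(v-h/2,0,400-h)); 
    i=cv2.resize(d['color'][y:y+h,x:x+w,::-1],None,fx=k,fy=k,interpolation=cv2.INTER_CUBIC); i=cv2.convertScaleAbs(i,alpha=al); return d,i,(x,y)
E
python3 - <<'E'
from crop import *
d,a,o=crop('top','t1.png',[.45,.345,.02],70,90,5); d2,b,o2=crop('scene','s1.png',[.45,.345,.02],70,90,5)
cv2.imwrite('pics/p1.png',np.hstack([a,b])); print(o,o2)
ob=r.get_obs(); print(ob['ee_pos'], proj(d,ob['ee_pos']),proj(d2,ob['ee_pos']))
for X in([.431,.347,.016],[.54,.339,.008],[.36,.352,.016]): print(proj(d,X),proj(d2,X))
E
```

```text
(160, 185) (388, 121)
[0.42389963 0.33696168 0.13075787] [185.24241949 237.64641149] [424.47019013 136.5423062 ]
[195.04201808 237.05733199] [421.33634314 162.65990063]
[199.33580876 200.24651809] [431.2627382 190.5139881]
[192.78766051 261.88932427] [414.96665138 146.8152238 ]
```

View pics/p1.png

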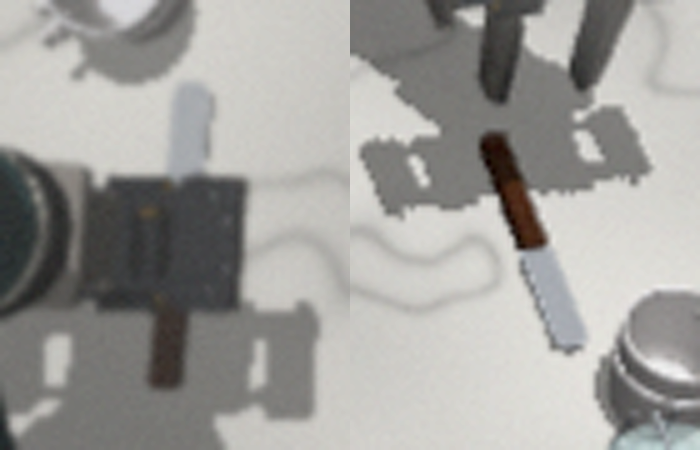

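Request:
{"fn": "send_rows", "kwargs": {
  "targets": [
    [[0,0,-0.02,0.003,0.009,-0.02,0],[0,0,0,0,0,-0.03,0],[0,0,0,0,0,-0.03,0],[0,0,0,0,0,-0.02,0],[0,0,0,0,0,0,0]]
  ]
}}

```text
time_s: 1.8
ee_pos: [0.4247, 0.3508, 0.0339]
tcp_rot: [[0.06, 0.998, 0.002], [0.998, -0.06, 0.003], [0.003, 0.002, -1.0]]
ft_force: [-0.2, 1.0, 0.0]
opening: 0.0458
```

```bash
python3 - <<'E'
from crop import *
o=r.get_obs(); print(o['ee_pos'],o['tcp_rot'][0],o['ft_force'],o['qvel'])
E
```

```text
[0.42466419 0.35079798 0.03388288] [0.0599107  0.99820215 0.00178286] [-0.21996414  0.95637506  0.03430043] [-9.60132767e-03 -4.47654224e-02 -5.97690342e-03 -2.05854950e-02
  2.49340855e-05  2.74438620e-02 -3.62821694e-03]
```

Request:
{"fn": "send_rows", "kwargs": {
  "targets": [
    [[0,0,0.0,0.005,-0.004,-0.015,0],[0,0,0,0,0,-0.01,0],[0,0,0,0,0,0,0]]
  ]
}}

```text
time_s: 2.1
ee_pos: [0.4308, 0.3491, 0.0111]
tcp_rot: [[0.058, 0.998, 0.005], [0.998, -0.058, 0.007], [0.007, 0.005, -1.0]]
ft_force: [-0.0, 0.1, -0.1]
opening: 0.0458
```

Request:
{"fn": "send_rows", "kwargs": {
  "targets": [
    [[0,0,0.0,0,-0.002,-0.007,0],[0,0,0,0,0,0,0]]
  ]
}}

```text
time_s: 2.3
ee_pos: [0.4314, 0.3473, 0.0046]
tcp_rot: [[0.058, 0.998, 0.006], [0.998, -0.058, 0.008], [0.008, 0.006, -1.0]]
ft_force: [0.1, 0.4, -0.5]
opening: 0.0457
```

```bash
python3 - <<'E'
from crop import *
d,a,o=crop('top','t2.png',[.45,.345,.02],70,90,5); d2,b,o2=crop('scene','s2.png',[.45,.345,.02],70,90,5)
cv2.imwrite('pics/p2.png',np.hstack([a,b])); print(o,o2)
ob=r.get_obs(); print(ob['ee_pos'], proj(d2,ob['ee_pos']))
E
```

```text
(160, 185) (388, 121)
[0.43190606 0.34804279 0.00534044] [421.12477773 164.96742031]
```

View pics/p2.png

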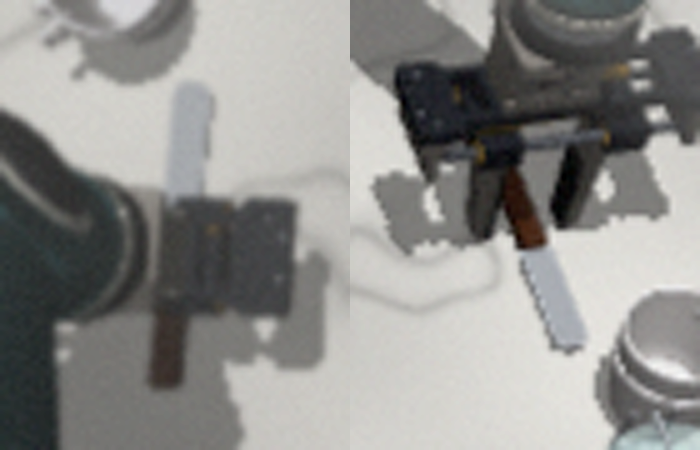

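Request:
{"fn": "send_rows", "kwargs": {
  "targets": [
    [[0,0,0,-0.003,-0.001,-0.003,0],[0,0,0,0,0,0,-0.7],[0,0,0,0,0,0,-1],[0,0,0,0,0,0,-1],[0,0,0,0,0,0,-1]]
  ],
  "squeeze": 45
}}

```text
time_s: 2.9
ee_pos: [0.429, 0.3477, 0.003]
tcp_rot: [[0.057, 0.998, 0.009], [0.998, -0.058, 0.01], [0.011, 0.008, -1.0]]
ft_force: [0.4, -0.6, -0.6]
opening: 0.0173
```

Request:
{"fn": "send_rows", "kwargs": {
  "targets": [
    [[0,0,0,0,0,0.02,-1],[0,0,0,0,0,0.04,-1],[0,0,0,0,-0.02,0.04,-1],[0,0,0,0,-0.04,0.02,-1],[0,0,0,0,-0.04,0,-1],[0,0,0,0,-0.04,0,-1],[0,0,0,0,-0.04,0,-1],[0,0,0,0,-0.04,0,-1],[0,0,0,0,-0.02,0,-1],[0,0,0,0,0,0,-1]]
  ]
}}

```text
time_s: 3.9
ee_pos: [0.4265, 0.1, 0.128]
tcp_rot: [[0.054, 0.998, 0.012], [0.998, -0.054, 0.011], [0.012, 0.011, -1.0]]
ft_force: [0.7, 0.6, -1.0]
opening: 0.0173
```

```bash
python3 - <<'E'
from crop import *
d,a,o=crop('top','t3.png',[.53,.09,.08],80,80,5); d2,b,o2=crop('scene','s3.png',[.53,.09,.08],80,80,5)
cv2.imwrite('pics/p3.png',np.hstack([a,b])); print(o,o2)
ob=r.get_obs(); print(ob['ee_pos'],ob['tcp_rot'], proj(d2,ob['ee_pos']),ob['opening'])
E
```

```text
(241, 157) (314, 148)
[0.42678711 0.10283    0.12799649] [[ 0.05034158  0.99866172  0.01185313]
 [ 0.99864714 -0.05048851  0.01244148]
 [ 0.01302327  0.01121077 -0.99985235]] [350.50081567 150.85912053] 0.017621683126219898
```

View pics/p3.png

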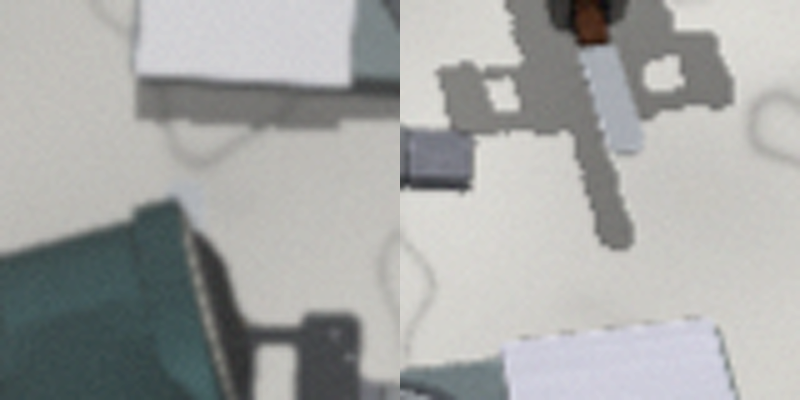

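```bash
cat >> h.py <<'E'
def tri(d1,p1,d2,p2):
    C1,D1=ray(d1,*p1);C2,D2=ray(d2,*p2);D1/=np.linalg.norm(D1);D2/=np.linalg.norm(D2)
    s=np.linalg.lstsq(np.c_[D1,-D2],C2-C1,rcond=None)[0]; a=C1+s[0]*D1;b=C2+s[1]*D2; return (a+b)/2,np.linalg.norm(a-b)
E
python3 - <<'E'
from h import *
d=dict(np.load('pics/full_t3.npz'));s=dict(np.load('pics/full_s3.npz'))
print(tri(d,(278.5,194),s,(359.6,178.6)))
for z in(.12,.125,.13,.135): print(z,onz(s,359.6,178.6,z),onz(d,278.5,194,z))
E
```

```text
(array([0.53386764, 0.09594245, 0.12752774]), np.float64(0.006557850081691792))
0.12 [0.5285161  0.10150913 0.12      ] [0.53430192 0.09342144 0.12      ]
0.125 [0.5323414  0.10000085 0.125     ] [0.53349206 0.09296355 0.125     ]
0.13 [0.53616671 0.09849258 0.13      ] [0.5326822  0.09250566 0.13      ]
0.135 [0.53999202 0.0969843  0.135     ] [0.53187234 0.09204778 0.135     ]
```

Request:
{"fn": "send_rows", "kwargs": {
  "targets": [
    [[-0.011,0.012,-0.037,0.02,-0.011,-0.02,-1],[0,0,0,0.019,-0.011,-0.03,-1],[0,0,0,0,0,-0.027,-1],[0,0,0,0,0,0,-1],[0,0,0,0,0,0,-1]]
  ]
}}

```text
time_s: 4.5
ee_pos: [0.4692, 0.0898, 0.0497]
tcp_rot: [[0.076, 0.997, 0.004], [0.997, -0.076, 0.006], [0.006, 0.004, -1.0]]
ft_force: [0.1, 0.2, 0.1]
opening: 0.0171
```

```bash
python3 - <<'E'
from crop import *
d,a,o=crop('top','t4.png',[.58,.07,.06],80,80,5); d2,b,o2=crop('scene','s4.png',[.58,.07,.06],80,80,5)
cv2.imwrite('pics/p4.png',np.hstack([a,b])); print(o,o2)
ob=r.get_obs(); print(ob['ee_pos'],ob['tcp_rot'],ob['opening'])
E
```

```text
(248, 141) (312, 167)
[0.46917476 0.08969568 0.0503239 ] [[ 0.07596532  0.99709831  0.004923  ]
 [ 0.99709002 -0.07599446  0.00602858]
 [ 0.00638521  0.00445071 -0.99996971]] 0.017782966104945137
```

View pics/p4.png

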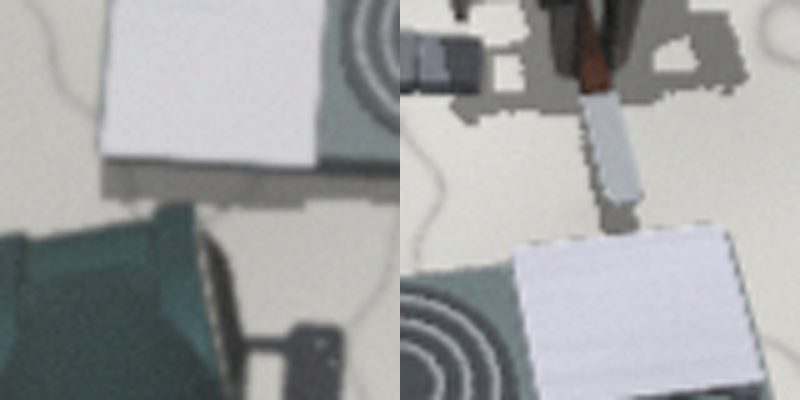

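```bash
python3 - <<'E'
from h import *
s=dict(np.load('pics/full_s4.npz'));s0=s
for z in(.05,.056,.062): print(z,proj(s,[.578,.081,z]),onz(s,356.4,207.6,z))
for z in(.06,.065): print('lip',proj(s,[.6042,.0688,z]))
E
```

```text
0.05 [355.87420891 208.05097229] [0.57681344 0.08292845 0.05      ]
0.056 [356.01162453 206.85052651] [0.58080411 0.08135225 0.056     ]
0.062 [356.15010742 205.6407573 ] [0.58479477 0.07977605 0.062     ]
lip [354.54194489 214.16933523]
lip [354.65435068 213.16922442]
```

Request:
{"fn": "send_rows", "kwargs": {
  "targets": [
    [[0,0,-0.01,0.012,-0.005,0,-1],[0,0,0,0.012,-0.004,0,-1],[0,0,0,0.008,-0.002,0,-1]]
  ]
}}

```text
time_s: 4.9
ee_pos: [0.5045, 0.0797, 0.0536]
tcp_rot: [[0.084, 0.996, 0.01], [0.996, -0.084, 0.008], [0.009, 0.009, -1.0]]
ft_force: [-0.4, 0.4, -2.3]
opening: 0.0177
```

```bash
python3 - <<'E'
from crop import *
d2,b,o2=crop('scene','s5.png',[.60,.07,.06],80,80,8); d,a,o=crop('top','t5.png',[.64,.07,.06],80,80,4)
cv2.imwrite('pics/p5.png',b); print(o,o2)
ob=r.get_obs(); print(ob['ee_pos'],ob['tcp_rot'],ob['ft_force'],ob['torque'])
E
```

```text
(248, 120) (314, 172)
[0.50468168 0.07946334 0.05329587] [[ 0.08489271  0.9963377   0.01021848]
 [ 0.99635341 -0.08497313  0.00771085]
 [ 0.00855091  0.00952662 -0.99991806]] [-0.51935502  0.11451684 -0.78888231] [ 0.05455393  0.08431464 -0.00124419]
```

View pics/p5.png

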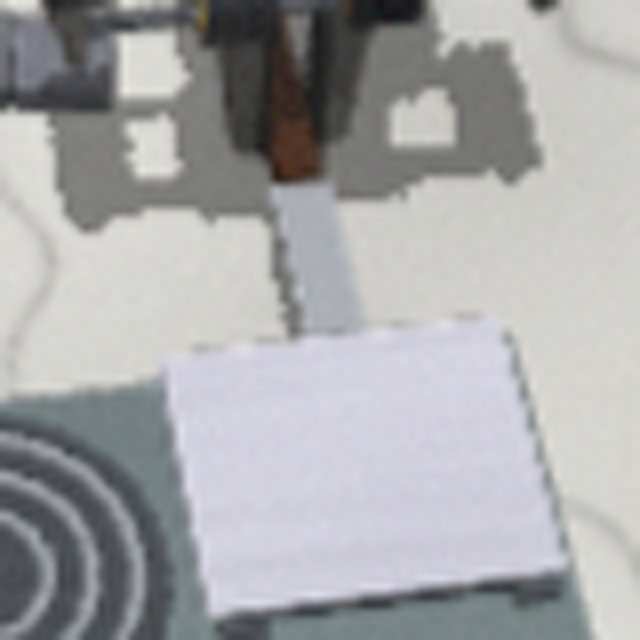

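Request:
{"fn": "send_rows", "kwargs": {
  "targets": [
    [[-0.006,0.008,0,0.008,-0.002,-0.003,-1],[0,0,0,0.008,-0.001,0,-1],[0,0,0,0.006,0,0,-1]]
  ]
}}

```text
time_s: 5.3
ee_pos: [0.5275, 0.076, 0.05]
tcp_rot: [[0.085, 0.996, 0.0], [0.996, -0.085, 0.001], [0.001, 0.0, -1.0]]
ft_force: [0.9, 0.5, -0.7]
opening: 0.0179
```

Request:
{"fn": "send_rows", "kwargs": {
  "targets": [
    [[0,0,0,0,0,0.007,-1],[0,0,0,0.002,0,0.008,-1],[0,0,0,0.003,0,0.011,-1],[0,0,0,0.004,0,0.0105,-1],[0,0,0,0.005,0,0.01,-1],[0,0,0,0,0,0,-1]]
  ]
}}

```text
time_s: 5.9
ee_pos: [0.5428, 0.0759, 0.1011]
tcp_rot: [[0.085, 0.996, 0.0], [0.996, -0.085, 0.001], [0.001, 0.0, -1.0]]
ft_force: [-0.8, 0.3, -0.5]
opening: 0.0177
```

```bash
python3 - <<'E'
from crop import *
d2,b,o2=crop('scene','s6.png',[.62,.07,.08],80,80,5); d,a,o=crop('top','t6.png',[.62,.07,.06],80,80,5)
cv2.imwrite('pics/p6.png',np.hstack([a,b])); print(o,o2)
ob=r.get_obs(); print(ob['ee_pos'],ob['tcp_rot'],ob['ft_force'],ob['torque'])
E
```

```text
(248, 127) (316, 174)
[0.54123721 0.07584088 0.09956715] [[ 8.51336758e-02  9.96366121e-01 -2.60966133e-03]
 [ 9.96369412e-01 -8.51320547e-02  7.26290385e-04]
 [ 5.01485302e-04 -2.66201850e-03 -9.99996331e-01]] [ 0.04139487  0.0343071  -0.84772409] [0.06547751 0.10757338 0.05194971]
```

View pics/p6.png

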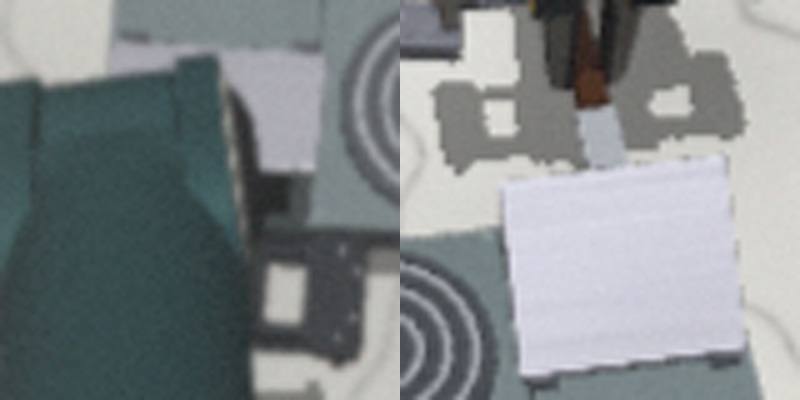

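Request:
{"fn": "send_rows", "kwargs": {
  "targets": [
    [[0,0,0,0.007,0,0.007,-1],[0,0,0,0.008,-0.001,0.008,-1],[0,0,0,0.009,-0.001,0.0065,-1],[0,0,0,0.01,-0.001,0.005,-1],[0,0,0,0.011,-0.001,0.003,-1],[0,0,0,0,0,0,-1]]
  ]
}}

```text
time_s: 6.6
ee_pos: [0.5901, 0.0714, 0.1313]
tcp_rot: [[0.085, 0.996, -0.003], [0.996, -0.085, 0.0], [0.0, -0.003, -1.0]]
ft_force: [1.2, -0.3, -1.0]
opening: 0.0174
```

```bash
python3 - <<'E'
from crop import *
d2,b,o2=crop('scene','s7.png',[.65,.07,.10],80,80,5); d,a,o=crop('top','t7.png',[.65,.07,.06],80,80,5)
cv2.imwrite('pics/p7.png',np.hstack([a,b])); print(o,o2)
ob=r.get_obs(); print(ob['ee_pos'],ob['tcp_rot'],ob['ft_force'],ob['torque'])
E
```

```text
(248, 117) (320, 179)
[0.58811271 0.07159227 0.13052483] [[ 8.44890277e-02  9.96408163e-01 -5.69008079e-03]
 [ 9.96424394e-01 -8.44886754e-02  3.02689423e-04]
 [-1.79145177e-04 -5.69530923e-03 -9.99983766e-01]] [-0.59183381 -0.79192291 -1.11360779] [ 0.00145472 -0.02878376  0.01690041]
```

View pics/p7.png

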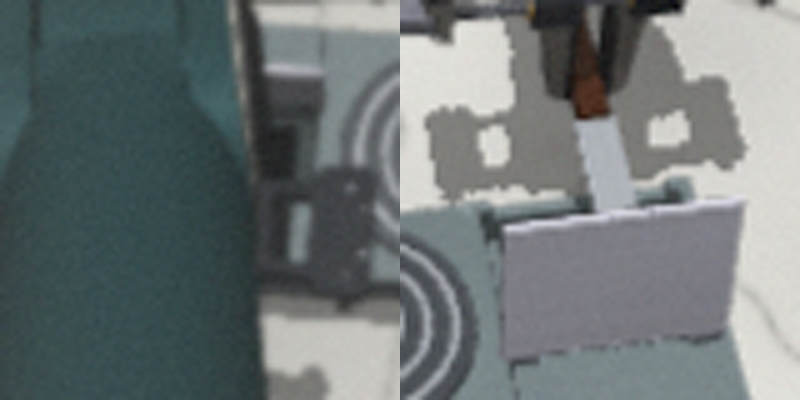

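Request:
{"fn": "send_rows", "kwargs": {
  "targets": [
    [[0,0,0,0.012,-0.001,0.001,-1],[0,0,0,0.012,-0.001,0,-1],[0,0,0,0.012,-0.001,0,-1],[0,0,0,0.012,-0.001,-0.002,-1],[0,0,0,0.008,0,-0.001,-1],[0,0,0,0,0,0,-1]]
  ]
}}

```text
time_s: 7.3
ee_pos: [0.6443, 0.0677, 0.1269]
tcp_rot: [[0.084, 0.996, -0.01], [0.996, -0.084, 0.0], [-0.001, -0.01, -1.0]]
ft_force: [-0.7, -0.2, -0.2]
opening: 0.0174
```

```bash
python3 - <<'E'
from crop import *
d2,b,o2=crop('scene','s8.png',[.70,.07,.10],80,80,5); d,a,o=crop('top','t8.png',[.65,.07,.06],80,80,5)
cv2.imwrite('pics/p8.png',np.hstack([a,b])); print(o,o2)
ob=r.get_obs(); print(ob['ee_pos'],ob['tcp_rot'],ob['ft_force'],ob['torque'])
E
```

```text
(248, 117) (325, 194)
[0.64325583 0.0677271  0.12698017] [[ 8.36011541e-02  9.96436567e-01 -1.11809983e-02]
 [ 9.96499049e-01 -8.36037780e-02  2.33337962e-04]
 [-7.02267222e-04 -1.11613615e-02 -9.99937463e-01]] [-0.65699279 -0.32104192 -0.03626845] [ 0.00839855  0.00205941 -0.00275461]
```

View pics/p8.png

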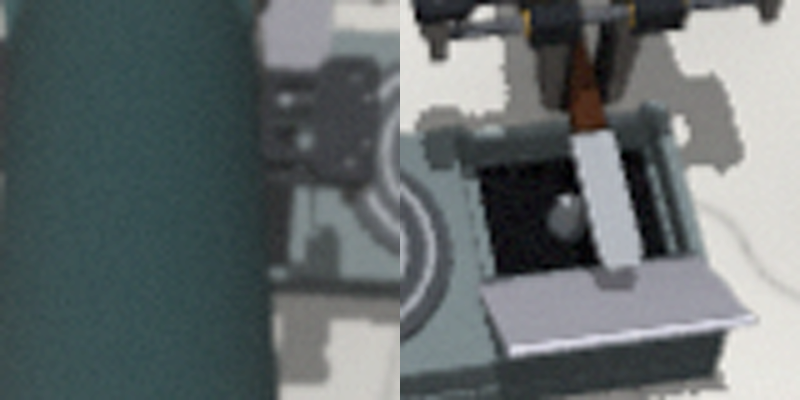

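Request:
{"fn": "send_rows", "kwargs": {
  "targets": [
    [[0,0,0,-0.02,0,0.03,-1],[0,0,0,-0.045,0,0,-1],[0,0.01,0,-0.045,0,0,-1],[0,0,0,-0.035,0.03,0,-1],[0,0,0,-0.035,0.03,-0.01,-1],[0,0,0,-0.03,0.035,-0.015,-1],[0,0,0,-0.01,0.04,-0.025,-1],[0,0,0,0,0.04,-0.025,-1],[0,0,0,0,0,-0.03,-1],[0,0,0,0,0,0,-1]]
  ]
}}

```text
time_s: 8.4
ee_pos: [0.4093, 0.2469, 0.0525]
tcp_rot: [[0.084, 0.996, -0.017], [0.996, -0.084, 0.004], [0.002, -0.018, -1.0]]
ft_force: [-0.3, -0.8, -0.3]
opening: 0.0178
```

```bash
python3 - <<'E'
from crop import *
d2,b,o2=crop('scene','s9.png',[.70,.07,.06],80,80,5); d,a,o=crop('top','t9.png',[.67,.07,.06],80,80,5)
cv2.imwrite('pics/p9.png',np.hstack([a,b])); print(o,o2)
d2,b,o2=crop('scene','s9.png',[.45,.25,.06],80,80,5)
cv2.imwrite('pics/p9b.png',b)
ob=r.get_obs(); print(ob['ee_pos'],ob['tcp_rot'],ob['ft_force'],ob['torque'])
E
```

```text
(247, 110) (324, 202)
[0.41312648 0.24752576 0.05611124] [[ 0.08694981  0.9961564  -0.01059074]
 [ 0.99618648 -0.08686548  0.00817831]
 [ 0.0072269  -0.01126145 -0.99991047]] [ 0.07563895  0.11685486 -0.18720233] [ 0.00713106 -0.01317149 -0.04346441]
```

View pics/p9.png

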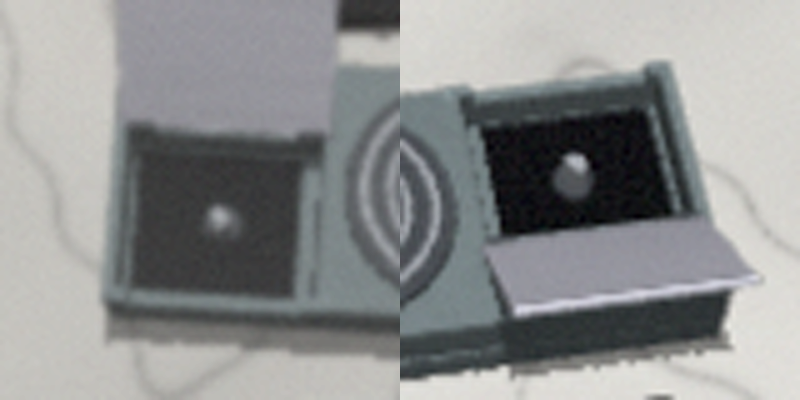

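View pics/p9b.png

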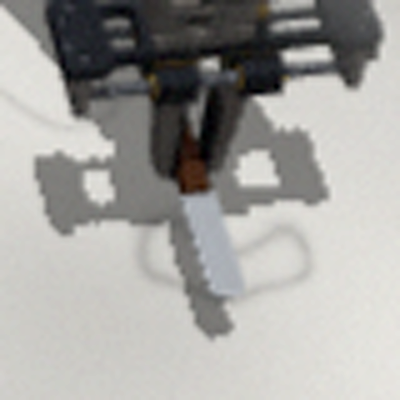

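Request:
{"fn": "send_rows", "kwargs": {
  "targets": [
    [[0,-0.02,0,0,0,-0.025,-1],[0,0,0,0,0,-0.017,-1],[0,0,0,0,0,-0.005,-1],[0,0,0,0,0,0,-1]]
  ]
}}

```text
time_s: 8.95
ee_pos: [0.4194, 0.2466, 0.015]
tcp_rot: [[0.094, 0.995, 0.021], [0.995, -0.094, 0.014], [0.016, 0.02, -1.0]]
ft_force: [0.5, -0.6, -0.7]
opening: 0.0174
```

Request:
{"fn": "send_rows", "kwargs": {
  "targets": [
    [[-0.004,0.01,0,0,0,-0.007,-1],[0,0,0,0,0,-0.003,-1],[0,0,0,0,0,-0.002,-1],[0,0,0,0,0,0,-1]]
  ]
}}

```text
time_s: 9.35
ee_pos: [0.4222, 0.2468, 0.0054]
tcp_rot: [[0.097, 0.995, 0.015], [0.995, -0.097, 0.013], [0.014, 0.014, -1.0]]
ft_force: [1.2, -0.6, -1.1]
opening: 0.0173
```

Request:
{"fn": "send_rows", "kwargs": {
  "targets": [
    [[-0.003,0.005,0,0,0,-0.003,-1],[0,0,0,0,0,-0.001,-1]]
  ]
}}

```text
time_s: 9.55
ee_pos: [0.4225, 0.247, 0.0029]
tcp_rot: [[0.097, 0.995, 0.01], [0.995, -0.097, 0.01], [0.011, 0.009, -1.0]]
ft_force: [-4.5, -3.6, 22.9]
opening: 0.0176
```

Request:
{"fn": "send_rows", "kwargs": {
  "targets": [
    [[0,0,0,0,0,0.001,-0.3],[0,0,0,0,0,0,0],[0,0,0,0,0,0,0],[0,0,0,0,0,0.02,0],[0,0,0,0,0,0.04,0],[0,0,0,0,0,0.04,0],[0,0,0,-0.02,0.0,0.04,0]]
  ]
}}

```text
time_s: 10.25
ee_pos: [0.4002, 0.2447, 0.1428]
tcp_rot: [[0.098, 0.995, 0.001], [0.995, -0.098, 0.003], [0.003, 0.0, -1.0]]
ft_force: [0.3, 1.0, 0.1]
opening: 0.0458
```

```bash
python3 - <<'E'
from crop import *
d,a,o=crop('top','t10.png',[.67,.07,.06],60,50,8,1.5); d2,b,o2=crop('scene','s10.png',[.67,.07,.06],60,50,8,1.3)
cv2.imwrite('pics/p10.png',np.vstack([a,b])); print(o,o2)
ob=r.get_obs(); print(ob['ee_pos'],ob['tcp_rot'],ob['q'])
E
```

```text
(257, 125) (331, 208)
[0.39956075 0.24687947 0.14587021] [[ 0.09453298  0.99550753  0.00531687]
 [ 0.99548653 -0.0945732   0.00790417]
 [ 0.00837149  0.00454567 -0.99995463]] [-0.69078132  0.25302144  0.07816054  2.10498775 -0.0327561   0.77568591
  0.88420077]
```

View pics/p10.png

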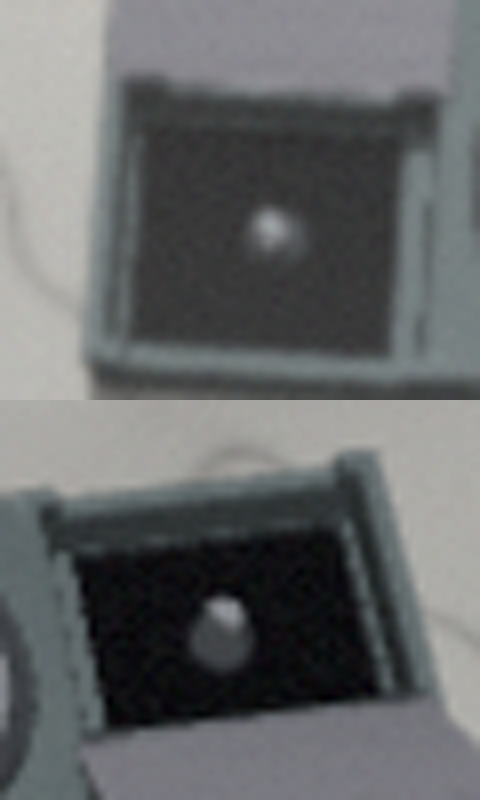

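View pics/full_s10.png

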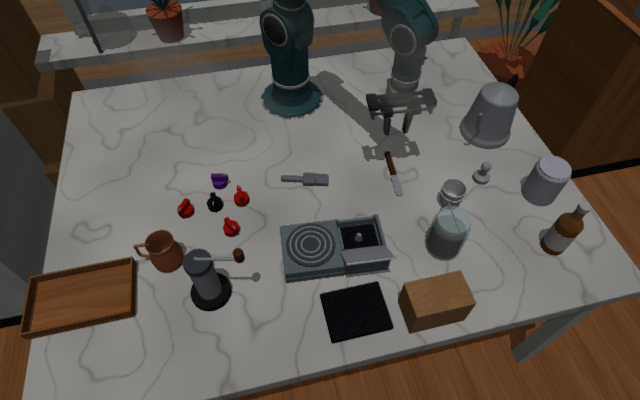

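```bash
python3 - <<'E'
from h import *
out=[]
for n in('top','scene'):
    acc=[r.get_image(n) for _ in range(10)]; d=acc[0]; m=np.mean([a['color'].astype(float) for a in acc],0)
    np.savez(f'pics/avg_{n}.npz',m=m,**{k:d[k] for k in('fx','fy','cx','cy','R','t')})
    u,v=proj(d,[.666,.0634,.054]); print(n,u,v,[proj(d,[.666+a,.0634+b,.054])-[u,v] for a,b in((.01,0),(0,.01))])
    x,y=int(u)-10,int(v)-10; print(x,y); g=m.mean(2)[y:y+22,x:x+22]; 
    print(np.round(g).astype(int))
    i=cv2.resize(m[y:y+22,x:x+22,::-1],None,fx=18,fy=18,interpolation=cv2.INTER_CUBIC); out.append(np.clip(i*1.5,0,255))
cv2.imwrite('pics/sp.png',np.hstack(out))
E
```

```text
top 290.4043269657202 152.50999317311158 [array([-0.05920358, -3.33956846]), array([-3.44454271,  0.09141148])]
280 142
[[ 35  36  36  35  35  35  35  36  34  33  34  34  34  33  34  34  34  35
   36  36  36  35]
 [ 36  37  37  36  36  37  36  36  35  35  35  36  36  35  34  34  34  35
   35  35  35  35]
 [ 37  37  36  37  37  36  36  37  36  36  36  36  36  36  36  36  37  36
   36  35  35  37]
 [ 36  36  37  37  37  37  37  36  37  36  37  36  36  36  35  36  36  36
   36  36  36  36]
 [ 37  36  37  37  36  36  37  37  36  37  37  36  37  36  37  36  36  36
   36  36  36  36]
 [ 37  38  37  37  37  37  37  36  37  37  37  37  36  36  36  36  36  36
   37  36  36  37]
 [ 37  37  37  37  37  37  38  37  36  37  37  36  37  37  36  36  36  36
   36  37  36  36]
 [ 37  38  37  37  37  37  37  36  37  37  37  37  37  36  37  36  36  37
   37  37  36  36]
 [ 37  37  37  37  36  37  37  37  38  42  47  44  41  38  37  37  36  37
   37  37  36  36]
 [ 38  37  36  37  37  37  37  37  44  63  75  68  55  47  40  37  36  37
   36  36  36  37]
 [ 37  37  37  38  37  37  37  40  55  83  99  94 
[... 2652 characters left out ...]
 10
   12  11  12  12]
 [ 12  10  10  10  11  11  23  43  52  52  51  51  52  46  25  11   9  12
   11  11  11  10]
 [ 12  11  11  10  11  10  15  27  40  48  51  51  48  37  15  10  12  10
   11  12  10  12]
 [ 10   9  10  10  10  10  12  14  22  32  38  37  31  20  11  11  11  11
    9  11  11  12]
 [ 11  11  11  11  11  11  11  12  12  15  18  18  13  11  10  11  11  11
   10  11  11  10]
 [ 11  10  12   9  10  11  10  12  12  11  12  11  12  10  10  10  10  10
    9  11  11  11]
 [  9  11  10   9  10  11  10  11  12  11  10   9  10  11  10  11  11  11
   11  10  11  10]][ WARN:0@20.509] global loadsave.cpp:1063 imwrite_ Unsupported depth image for selected encoder is fallbacked to CV_8U.
```

View pics/sp.png

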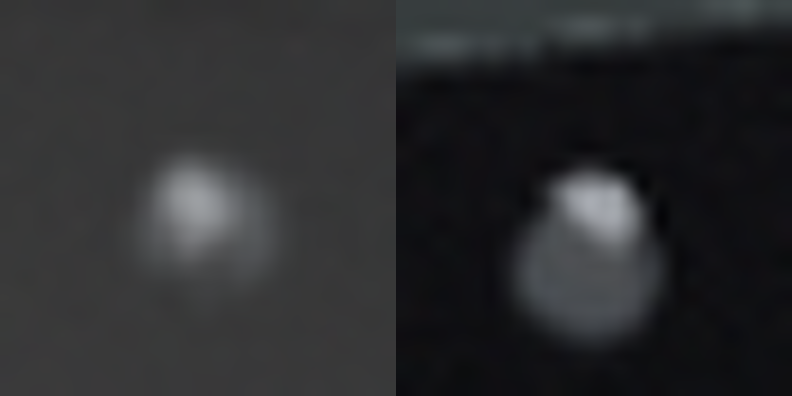

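```bash
python3 - <<'E'
from h import *
for n in('scene','top'):
    d=dict(np.load(f'pics/avg_{n}.npz')); m=d['m'].mean(2).astype(np.float32)
    c0=np.array([.666,.0634]); s=.00025; N=160
    gx=(c0[0]+ (N/2-np.arange(N))*s); gy=(c0[1]+(N/2-np.arange(N))*s)
    U=np.zeros((N,N),np.float32);V=U.copy()
    for i,x in enumerate(gx):
        for j,y in enumerate(gy): U[i,j],V[i,j]=proj(d,[x,y,.054])
    w=cv2.remap(m,U,V,cv2.INTER_CUBIC); cv2.imwrite(f'pics/d_{n}.png',cv2.resize(np.clip(w*2,0,255).astype(np.uint8),None,fx=2.5,fy=2.5))
    for th in((70,77,84) if n=='scene' else (65,72,80)):
        c=max(cv2.findContours((w>th).astype(np.uint8),0,cv2.CHAIN_APPROX_NONE)[0],key=cv2.contourArea).reshape(-1,2)
        P=np.c_[c0[0]+(N/2-c[:,1])*s,c0[1]+(N/2-c[:,0])*s]*1000
        rc=cv2.minAreaRect(P.astype(np.float32)); M=cv2.moments(P.astype(np.float32).reshape(-1,1,2)); cen=np.array([M['m10'],M['m01']])/M['m00']
        # chord: points whose offset from centroid along -60deg is positive, within +-4mm along chord
        out=[]
        for it in range(5):
            a=np.radians(-60 if it==0 else ang); nrm=np.array([np.cos(a),np.sin(a)]); tg=np.array([-nrm[1],nrm[0]])
            q=P-cen; sel=(q@nrm>0)&(abs(q@tg)<3.2); l=cv2.fitLine(P[sel].astype(np.float32),cv2.DIST_HUBER,0,.01,.01).ravel(); dirv=l[:2]*np.sign(l[:2]@tg); ang=np.degrees(np.arctan2(-dirv[0],dirv[1]))
        print(n,th,cen.round(1),rc,'normal',round(ang,1))
E
python3 -c "
import cv2,numpy as np
cv2.imwrite('pics/d.png',np.hstack([cv2.imread('pics/d_scene.png'),cv2.imread('pics/d_top.png')]))"
```

```text
scene 70 [667.5  63.4] ((668.0, 63.275001525878906), (10.25, 12.5), 90.0) normal -58.6
scene 77 [667.4  63.5] ((667.75, 63.400001525878906), (9.5, 11.5), 90.0) normal -56.3
scene 84 [667.2  63.5] ((667.625, 63.275001525878906), (8.75, 10.25), 90.0) normal -55.1
top 65 [664.3  63.1] ((664.8034057617188, 63.089603424072266), (14.124472618103027, 13.302974700927734), 32.0053825378418) normal -40.5
top 72 [664.5  63.1] ((664.94775390625, 63.13878631591797), (12.455883026123047, 11.117647171020508), 28.072484970092773) normal -43.2
top 80 [664.7  63.2] ((665.0621337890625, 63.2934684753418), (10.834342956542969, 9.134435653686523), 34.99202346801758) normal -46.6
```

View pics/d.png

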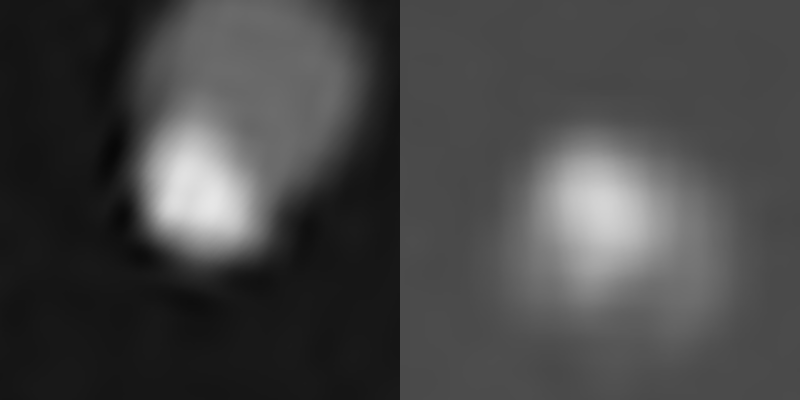

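```bash
python3 - <<'E'
from h import *
out=[]
for n in('top','scene'):
    d=dict(np.load(f'pics/avg_{n}.npz')); m=d['m'].mean(2).astype(np.float32)
    c0=np.array([.438,-.318]); s=.00025; N=400
    ax=(N/2-np.arange(N))*s
    for z in(.043,.021):
        Y,X=np.meshgrid(c0[1]+ax,c0[0]+ax); P=np.stack([X,Y,np.full_like(X,z)],-1)@np.array(d['R']).T+np.array(d['t'])
        U=(d['fx']*P[...,0]/P[...,2]+d['cx']).astype(np.float32);V=(d['fy']*P[...,1]/P[...,2]+d['cy']).astype(np.float32)
        w=cv2.remap(m,U,V,cv2.INTER_CUBIC); np.save(f'pics/kn_{n}_{int(z*1000)}.npy',w)
        print(n,w.min(),np.percentile(w,[5,20,50]))
        out.append(np.clip((w-w.min())*(3 if n=='top' else 4),0,255).astype(np.uint8)[::1,::1])
cv2.imwrite('pics/kn.png',np.vstack([np.hstack(out[:2]),np.hstack(out[2:])])[:,:][::1,::1])
i=cv2.imread('pics/kn.png'); cv2.imwrite('pics/kn.png',cv2.resize(i,(600,600)))
E
```

```text
top 34.257442 [ 38.46926327  82.02763062 120.96559143]
top 34.257442 [ 38.38617287  76.89376373 120.73552322]
scene -9.324718 [  4.2241724   25.0186512  129.05732727]
scene -9.294536 [  4.09002464  24.84527893 128.46543884]
```

View pics/kn.png

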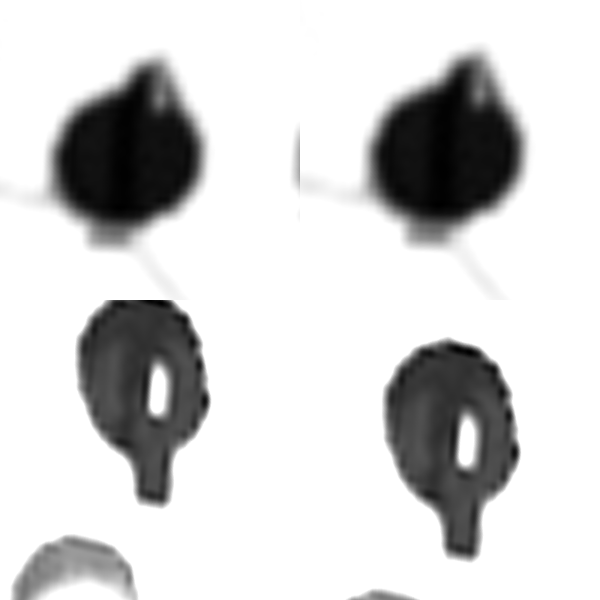

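```bash
python3 - <<'E'
import numpy as np,cv2
a=np.load('pics/kn_scene_43.npy');b=np.load('pics/kn_top_43.npy')
f=lambda w,lo,hi:cv2.applyColorMap(np.clip((w-lo)/(hi-lo)*255,0,255).astype(np.uint8),cv2.COLORMAP_JET)
cv2.imwrite('pics/kn2.png',np.hstack([f(a,0,24),f(b,32,50)]))
E
```

```text
(no output)
```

View pics/kn2.png

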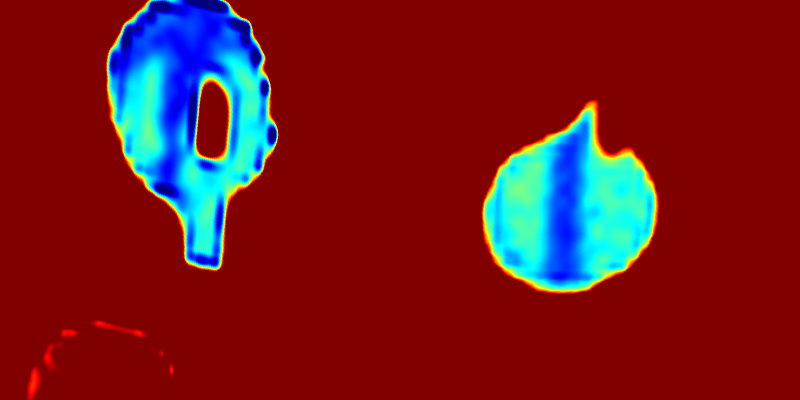

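Request:
{"fn": "send_rows", "kwargs": {
  "targets": [
    [[0,0,0,0,-0.047,0,-0.35],[0,0,0,0,-0.048,0,-0.35],[0,0,0,0,-0.048,0,-0.35],[0,0,0,0,-0.048,0,-0.35],[0,0,0,0.01,-0.048,0,-0.35],[0,0,0,0.01,-0.048,0,-0.35],[0,0,0,0.01,-0.048,0,-0.35],[0,0,0,0.01,-0.048,0,-0.35],[0,0,0,0,-0.048,0,-0.35],[0,0,0,0,-0.048,0,-0.35],[0,0,0,0,-0.048,0,-0.35],[0,0,0,0,-0.03,0,-0.35]]
  ]
}}

```text
time_s: 12.55
ee_pos: [0.4383, -0.3251, 0.1449]
tcp_rot: [[0.08, 0.997, 0.011], [0.997, -0.08, 0.005], [0.006, 0.01, -1.0]]
ft_force: [-0.8, 0.5, 0.3]
opening: 0.0299
```

Request:
{"fn": "send_rows", "kwargs": {
  "targets": [
    [[0,0,0,0,0,0,-0.35],[0,0,0,0,0,0,-0.35]]
  ]
}}

```text
time_s: 12.75
ee_pos: [0.4368, -0.3302, 0.1448]
tcp_rot: [[0.088, 0.996, 0.01], [0.996, -0.088, 0.003], [0.004, 0.01, -1.0]]
ft_force: [0.3, 1.0, 0.3]
opening: 0.0298
```

Request:
{"fn": "send_rows", "kwargs": {
  "targets": [
    [[-0.003,0.01,0.005,0.003,0.009,-0.03,-0.35],[0,0,0,0,0,-0.035,-0.35],[0,0,0,0,0,0,-0.35],[0,0,0,0,0,0,-0.35]]
  ]
}}

```text
time_s: 13.15
ee_pos: [0.4421, -0.316, 0.0799]
tcp_rot: [[0.077, 0.997, 0.003], [0.997, -0.077, 0.002], [0.002, 0.003, -1.0]]
ft_force: [0.2, -0.8, 0.6]
opening: 0.0301
```

```bash
python3 - <<'E'
from crop import *
d2,b,o2=crop('scene','s11.png',[.44,-.32,.04],60,60,8,2.2); d,a,o=crop('top','t11.png',[.44,-.32,.04],60,60,5)
cv2.imwrite('pics/p11.png',b); print(o,o2)
ob=r.get_obs(); print(ob['ee_pos'],ob['tcp_rot'],proj(d2,ob['ee_pos']))
for s in(.015,.033,-.015,-.033): print(proj(d2,ob['ee_pos']+np.array(ob['tcp_rot'])[:,0]*s))
E
```

```text
(396, 197) (182, 168)
[ 0.44225423 -0.31644246  0.08043522] [[ 0.07747492  0.99698676  0.00387879]
 [ 0.99699341 -0.07747946  0.00103493]
 [ 0.00133233  0.00378694 -0.99999194]] [211.1504969  190.50954006]
[216.41089171 189.87159182]
[222.70666189 189.10807966]
[205.87739894 191.14902885]
[199.53284837 191.9184568 ]
```

View pics/p11.png

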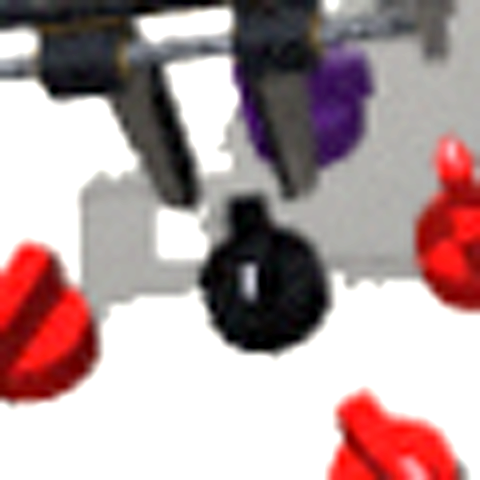

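```bash
python3 - <<'E'
from h import *
d=dict(np.load('pics/full_s11.npz'))
print('tail',onz(d,182+248/8,168+200/8,.043),'ptr top/bot',onz(d,182+247/8,168+264/8,.043),onz(d,182+252/8,168+298/8,.043))
print('fingers mid',onz(d,212,192.5,.080))
print('skirt base front',onz(d,182+262/8,168+352/8,0.0),'L',onz(d,182+204/8,168+282/8,0.02),'R',onz(d,182+328/8,168+285/8,.02))
E
```

```text
tail [ 0.42220403 -0.31685178  0.043     ] ptr top/bot [ 0.45189306 -0.31974022  0.043     ] [ 0.46780074 -0.31928217  0.043     ]
fingers mid [ 0.4497397  -0.31472785  0.08      ]
skirt base front [ 0.46084313 -0.32342386  0.        ] L [ 0.43860963 -0.33911378  0.02      ] R [ 0.45067861 -0.29415704  0.02      ]
```

Request:
{"fn": "send_rows", "kwargs": {
  "targets": [
    [[0,0,0,-0.002,-0.003,-0.02,-0.35],[0,0,0,0,0,-0.02,-0.35],[0,0,0,0,0,-0.01,-0.35],[0,0,0,0,0,0,-0.35]]
  ]
}}

```text
time_s: 13.65
ee_pos: [0.4448, -0.321, 0.0357]
tcp_rot: [[0.076, 0.997, 0.015], [0.997, -0.076, -0.004], [-0.003, 0.015, -1.0]]
ft_force: [1.0, 0.2, 0.7]
opening: 0.0296
```

Request:
{"fn": "send_rows", "kwargs": {
  "targets": [
    [[0.004,0.014,0,-0.004,0.001,-0.006,-0.35],[0,0,0,0,0,-0.004,-0.35],[0,0,0,0,0,0,-0.35]]
  ]
}}

```text
time_s: 13.95
ee_pos: [0.442, -0.3208, 0.0276]
tcp_rot: [[0.076, 0.997, 0.003], [0.997, -0.076, -0.001], [-0.001, 0.003, -1.0]]
ft_force: [0.2, 0.9, -0.1]
opening: 0.0298
```

Request:
{"fn": "send_rows", "kwargs": {
  "targets": [
    [[0,0.003,0,-0.001,0.001,-0.003,-0.35],[0,0,0,0,0,0,-0.6],[0,0,0,0,0,0,-1],[0,0,0,0,0,0,-1],[0,0,0,0,0,0,-1]]
  ],
  "squeeze": 30
}}

```text
time_s: 14.45
ee_pos: [0.4414, -0.3201, 0.0251]
tcp_rot: [[0.076, 0.997, 0.001], [0.997, -0.076, -0.002], [-0.002, 0.001, -1.0]]
ft_force: [-0.5, 0.2, -0.9]
opening: 0.0136
```

Request:
{"fn": "send_rows", "kwargs": {
  "targets": [
    [[0,0,0,0,0,0.02,-1],[0,0,0,0,0,0.045,-1],[0,0,0,0,0.02,0.04,-1],[0,0,-0.1,0,0.045,0.01,-1],[0,0,-0.1,0,0.045,0,-1],[0,0,-0.1,0.02,0.04,0,-1],[0,0,-0.1,0.02,0.04,0,-1],[0,0,-0.1,0.025,0.04,0,-1],[0,0,-0.1,0.025,0.04,0,-1],[0,0,-0.1,0.025,0.04,0,-1],[0,0,-0.1,0.03,0.035,0,-1],[0,0,-0.1,0.03,0.03,0,-1]]
  ],
  "squeeze": 45
}}

```text
time_s: 15.65
ee_pos: [0.6153, 0.0648, 0.1465]
tcp_rot: [[0.855, 0.518, 0.003], [0.518, -0.855, 0.0], [0.003, 0.001, -1.0]]
ft_force: [1.0, -0.2, -1.0]
opening: 0.0135
```

Request:
{"fn": "send_rows", "kwargs": {
  "targets": [
    [[0,0,0,0,0,0,-1],[0,0,0,0,0,0,-1]]
  ]
}}

```text
time_s: 15.85
ee_pos: [0.6178, 0.0719, 0.1452]
tcp_rot: [[0.851, 0.525, 0.004], [0.525, -0.851, 0.001], [0.004, 0.001, -1.0]]
ft_force: [-1.3, -0.2, -0.5]
opening: 0.0138
```

Request:
{"fn": "send_rows", "kwargs": {
  "targets": [
    [[0,0,0,0.024,-0.005,0,-1],[0,0,0,0.022,-0.004,-0.02,-1],[0,0,0,0,0,-0.02,-1],[0,0,0,0,0,0,-1],[0,0,0,0,0,0,-1]]
  ]
}}

```text
time_s: 16.35
ee_pos: [0.6624, 0.0573, 0.1053]
tcp_rot: [[0.852, 0.523, 0.002], [0.523, -0.852, 0.001], [0.002, 0.001, -1.0]]
ft_force: [-0.5, 0.3, 0.6]
opening: 0.0136
```

```bash
python3 - <<'E'
from crop import *
d2,b,o2=crop('scene','s12.png',[.67,.063,.08],70,70,8,2.0); d,a,o=crop('top','t12.png',[.66,.063,.08],70,70,4,2)
cv2.imwrite('pics/p12.png',b);cv2.imwrite('pics/p12t.png',a); print(o,o2)
ob=r.get_obs(); print(ob['ee_pos'],ob['tcp_rot'],proj(d2,ob['ee_pos']))
E
```

```text
(255, 117) (324, 194)
[0.66245697 0.05780958 0.10566423] [[ 8.52191953e-01  5.23221318e-01  2.88561269e-03]
 [ 5.23220943e-01 -8.52196547e-01  9.43763980e-04]
 [ 2.95290661e-03  7.05544925e-04 -9.99995391e-01]] [357.6985214  222.80617309]
```

View pics/p12.png

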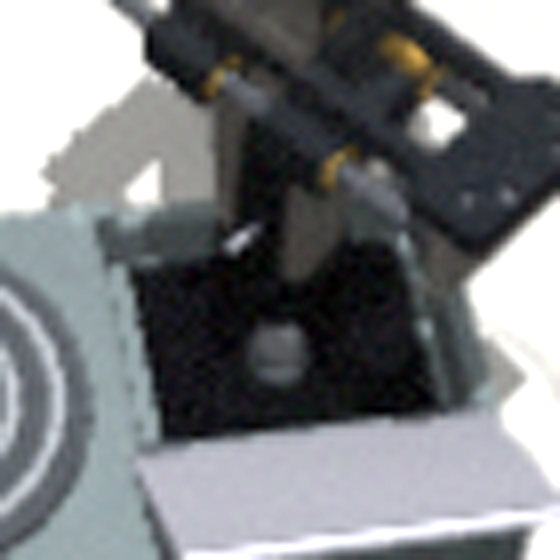

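View pics/p12t.png

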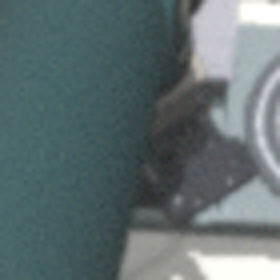

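```bash
python3 - <<'E'
from h import *
for n in('scene','top'):
    d=dict(np.load(f'pics/avg_{n}.npz')); m=d['m'].mean(2).astype(np.float32)
    def rect(z,c0,s=.00025,N=400):
        ax=(N/2-np.arange(N))*s; Y,X=np.meshgrid(c0[1]+ax,c0[0]+ax); P=np.stack([X,Y,np.full_like(X,z)],-1)@np.array(d['R']).T+np.array(d['t'])
        return cv2.remap(m,(d['fx']*P[...,0]/P[...,2]+d['cx']).astype(np.float32),(d['fy']*P[...,1]/P[...,2]+d['cy']).astype(np.float32),cv2.INTER_CUBIC)
    for z in(0,.021,.043):
        w=rect(z,(.438,-.318)); c=max(cv2.findContours((w<65+10*(n=='top')).astype(np.uint8),0,cv2.CHAIN_APPROX_NONE)[0],key=cv2.contourArea).reshape(-1,2)
        P=np.c_[438+(200-c[:,1])*.25,-318+(200-c[:,0])*.25]
        print(n,z,'x',P[:,0].min(),P[:,0].max(),'y',P[:,1].min(),P[:,1].max(), 'y at xmin',P[P[:,0]<P[:,0].min()+1,1].mean(),'at xmax',P[P[:,0]>P[:,0].max()-1,1].mean())
E
```

```text
scene 0 x 388.25 461.0 y -345.0 -296.75 y at xmin -324.38671875 at xmax -319.5
scene 0.021 x 399.75 476.5 y -341.75 -294.5 y at xmin -323.75 at xmax -316.625
scene 0.043 x 417.75 488.0 y -338.5 -292.25 y at xmin -320.625 at xmax -314.2547619047619
top 0 x 410.75 470.0 y -347.75 -297.25 y at xmin -318.125 at xmax -330.375
top 0.021 x 410.0 468.0 y -341.5 -291.75 y at xmin -311.875 at xmax -324.25
top 0.043 x 409.25 466.0 y -334.75 -286.0 y at xmin -305.75 at xmax -317.75
```

```bash
python3 - <<'E'
from h import *
ims=[r.get_image('scene') for _ in range(6)]; d=ims[0]; m=np.mean([i['color'].astype(float) for i in ims],0).mean(2).astype(np.float32)
ob=r.get_obs(); p=np.array(ob['ee_pos']); print(p,ob['tcp_rot'][0])
np.savez('pics/avg12.npz',m=m,**{k:d[k] for k in('fx','fy','cx','cy','R','t')})
z=p[2]-.0251+.043
u,v=353,223; w=m[v-5:v+7,u-7:u+8]; print(np.round(w).astype(int))
def rect(z,c0,s=.00025,N=400):
    ax=(N/2-np.arange(N))*s; Y,X=np.meshgrid(c0[1]+ax,c0[0]+ax); P=np.stack([X,Y,np.full_like(X,z)],-1)@np.array(d['R']).T+np.array(d['t'])
    return cv2.remap(m,(d['fx']*P[...,0]/P[...,2]+d['cx']).astype(np.float32),(d['fy']*P[...,1]/P[...,2]+d['cy']).astype(np.float32),cv2.INTER_CUBIC)
w=rect(z,p[:2]); cv2.imwrite('pics/r12.png',cv2.applyColorMap(np.clip(w*4,0,255).astype(np.uint8),cv2.COLORMAP_JET))
w2=rect(.036,(.6665,.063)); cv2.imwrite('pics/r12b.png',np.hstack([cv2.imread('pics/r12.png'),cv2.applyColorMap(np.clip(w2*4,0,255).astype(np.uint8),cv2.COLORMAP_JET)]))
E
```

```text
[0.66293442 0.05913432 0.10544895] [0.85134068 0.52460189 0.00344984]
[[76 76 75 71 67 51 35 27  9  6  8  7  6 10 18]
 [60 58 57 54 53 44 37 30 11  8  7  8  8 10 21]
 [49 47 48 48 47 44 37 31 11 10  7  8  7  8 21]
 [42 42 41 40 38 34 30 29 10 18 26 11  7  9 22]
 [36 35 36 34 32 23 16 20 31 53 39 10  8 11 25]
 [35 34 34 34 30 19 13 41 71 59 22  6  7 13 25]
 [34 33 34 33 30 17 30 61 65 33  8  6  6 15 28]
 [33 33 34 37 32 13 18 35 30  8  7  4  4 16 29]
 [27 27 22 24 19  7  6  7  6  5  3  5  6 15 31]
 [15 13  9  8  4  6  5  6  5  4  8  6  6 17 31]
 [ 8  7  9  6  5  5  6  5  6  5  5  6  6 13 22]
 [11 10  6  4  7  3  6  6  6  6  6  9 10  5 10]]
```

View pics/r12b.png

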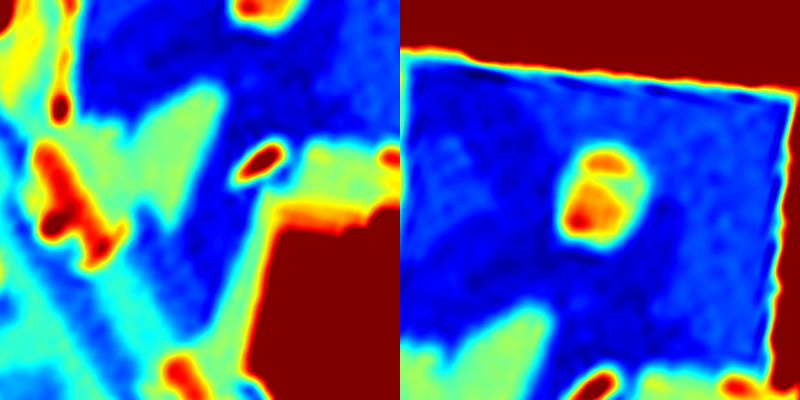

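Request:
{"fn": "send_rows", "kwargs": {
  "targets": [
    [[0,0,0,0.006,0,-0.01,-1],[0,0,0,0,0,-0.006,-1],[0,0,0,0,0,0,-1],[0,0,0,0,0,0,-1]]
  ]
}}

```text
time_s: 17.15
ee_pos: [0.6694, 0.0597, 0.0879]
tcp_rot: [[0.851, 0.525, 0.003], [0.525, -0.851, 0.001], [0.004, 0.001, -1.0]]
ft_force: [-0.2, -0.3, -0.4]
opening: 0.0135
```

Request:
{"fn": "send_rows", "kwargs": {
  "targets": [
    [[0,0,0,0,0,-0.004,-1],[0,0,0,0,0,-0.003,-1],[0,0,0,0,0,-0.002,-1]]
  ]
}}

```text
time_s: 17.45
ee_pos: [0.6695, 0.0596, 0.0783]
tcp_rot: [[0.851, 0.525, 0.003], [0.525, -0.851, 0.001], [0.004, 0.001, -1.0]]
ft_force: [0.4, -0.4, -0.3]
opening: 0.0137
```

Request:
{"fn": "send_rows", "kwargs": {
  "targets": [
    [[0,0,0,0,0,-0.002,-1],[0,0,0,0,0,-0.002,-1]]
  ]
}}

```text
time_s: 17.65
ee_pos: [0.6693, 0.0594, 0.0745]
tcp_rot: [[0.851, 0.525, 0.003], [0.525, -0.851, 0.001], [0.003, 0.0, -1.0]]
ft_force: [-1.8, 0.2, 4.6]
opening: 0.0134
```

Request:
{"fn": "send_rows", "kwargs": {
  "targets": [
    [[0,0,0,-0.001,0,0,-1],[0,0,0,0,0,-0.001,-1]]
  ]
}}

```text
time_s: 17.85
ee_pos: [0.6685, 0.0594, 0.0738]
tcp_rot: [[0.851, 0.525, 0.004], [0.525, -0.851, 0.002], [0.004, 0.001, -1.0]]
ft_force: [-0.4, -0.6, -0.2]
opening: 0.0132
```

```bash
python3 - <<'E'
from h import *
for _ in range(4):
    o=r.get_obs(); print(o['time_s'],np.round(o['ee_pos'],4),np.round(o['ft_force'],1),np.round(o['torque'],3)); r.get_image('top')
E
```

```text
17.85 [0.6685 0.0594 0.0738] [-0.4 -0.6 -0.2] [-0.102  0.186  0.004]
17.9 [0.6684 0.0594 0.0735] [-0.8 -0.8 -0.9] [-0.037  0.072 -0.016]
17.95 [0.6684 0.0594 0.0734] [-0.1 -0.2  0.2] [0.006 0.006 0.002]
18.0 [0.6684 0.0594 0.0735] [-0.1  1.   0.1] [-0.02  -0.001 -0.01 ]
```

Request:
{"fn": "send_rows", "kwargs": {
  "targets": [
    [[0,0,0,0,0,-0.002,-1],[0,0,0,0,0,-0.002,-1]]
  ]
}}

```text
time_s: 18.25
ee_pos: [0.6685, 0.0594, 0.0693]
tcp_rot: [[0.851, 0.525, 0.003], [0.525, -0.851, 0.001], [0.004, 0.001, -1.0]]
ft_force: [0.2, 0.6, 0.2]
opening: 0.0137
```

```bash
python3 - <<'E'
from h import *
for _ in range(3):
    o=r.get_obs(); print(o['time_s'],np.round(o['ee_pos'],4),np.round(o['ft_force'],1),np.round(o['torque'],3)); r.get_image('top')
E
```

```text
18.25 [0.6685 0.0594 0.0693] [0.2 0.6 0.2] [-0.036  0.036 -0.002]
18.3 [0.6682 0.0594 0.0689] [-0.7  0.3 -0.6] [-0.012  0.078 -0.022]
18.35 [0.6683 0.0594 0.0691] [-0.3  0.2 -0.9] [-0.119  0.029 -0.021]
```

Request:
{"fn": "send_rows", "kwargs": {
  "targets": [
    [[0,0,0,0,0,-0.002,-1],[0,0,0,0,0,-0.002,-1],[0,0,0,0,0,-0.002,-1]]
  ]
}}

```text
time_s: 18.7
ee_pos: [0.6684, 0.0593, 0.0631]
tcp_rot: [[0.851, 0.525, 0.003], [0.525, -0.851, 0.001], [0.003, 0.001, -1.0]]
ft_force: [0.5, -0.7, -0.2]
opening: 0.0139
```

```bash
python3 - <<'E'
from h import *
for _ in range(3):
    o=r.get_obs(); print(o['time_s'],np.round(o['ee_pos'],4),np.round(o['ft_force'],1),np.round(o['torque'],3)); r.get_image('top')
E
```

```text
18.7 [0.6684 0.0593 0.0631] [ 0.5 -0.7 -0.2] [-0.123  0.093  0.03 ]
18.75 [0.6683 0.0593 0.0627] [ 0.1 -1.1 -0.1] [ 0.011  0.013 -0.049]
18.8 [0.6683 0.0594 0.0629] [-0.3  0.3 -0.8] [-0.042  0.088  0.04 ]
```

Request:
{"fn": "send_rows", "kwargs": {
  "targets": [
    [[0,0,0,0,0,-0.002,-1],[0,0,0,0,0,-0.002,-1]]
  ]
}}

```text
time_s: 19.05
ee_pos: [0.6686, 0.0593, 0.0596]
tcp_rot: [[0.851, 0.525, 0.003], [0.525, -0.851, 0.002], [0.004, 0.0, -1.0]]
ft_force: [-1.7, -0.5, 5.2]
opening: 0.0139
```

Request:
{"fn": "send_rows", "kwargs": {
  "targets": [
    [[0,0,0,0,0,-0.002,-1],[0,0,0,0,0,-0.001,-1]]
  ]
}}

```text
time_s: 19.25
ee_pos: [0.6686, 0.0593, 0.0578]
tcp_rot: [[0.851, 0.525, 0.003], [0.525, -0.851, 0.002], [0.004, -0.0, -1.0]]
ft_force: [-3.8, -0.1, 6.4]
opening: 0.0136
```

Request:
{"fn": "send_rows", "kwargs": {
  "targets": [
    [[0,0,0,-0.0003,0,-0.002,-1],[0,0,0,0,0,-0.002,-1]]
  ]
}}

```text
time_s: 19.45
ee_pos: [0.6687, 0.0593, 0.0559]
tcp_rot: [[0.851, 0.525, 0.004], [0.525, -0.851, 0.003], [0.005, -0.001, -1.0]]
ft_force: [-3.7, -0.8, 13.3]
opening: 0.0137
```

```bash
python3 - <<'E'
from h import *
for _ in range(3):
    o=r.get_obs(); print(o['time_s'],np.round(o['ee_pos'],4),np.round(o['ft_force'],1),np.round(o['torque'],3)); r.get_image('top')
E
```

```text
19.45 [0.6687 0.0593 0.0559] [-3.7 -0.8 13.3] [-0.069  1.104 -0.006]
19.5 [0.6687 0.0592 0.0559] [-3.5  0.9  9.2] [-0.029  1.023  0.022]
19.55 [0.6687 0.0593 0.0559] [-3.7 -0.3  9. ] [-0.105  1.021  0.06 ]
```

Request:
{"fn": "send_rows", "kwargs": {
  "targets": [
    [[0,0,0,0,0,-0.003,-1],[0,0,0,0,0,-0.003,-1]]
  ]
}}

```text
time_s: 19.8
ee_pos: [0.669, 0.0592, 0.0556]
tcp_rot: [[0.851, 0.525, 0.003], [0.525, -0.851, 0.006], [0.006, -0.003, -1.0]]
ft_force: [-9.2, 0.3, 23.3]
opening: 0.0134
```

```bash
python3 - <<'E'
from h import *
for _ in range(3):
    o=r.get_obs(); print(o['time_s'],np.round(o['ee_pos'],4),np.round(o['ft_force'],1),np.round(o['torque'],3),o['opening']); r.get_image('top')
E
```

```text
19.8 [0.669  0.0592 0.0556] [-9.2  0.3 23.3] [-0.025  2.47   0.034] 0.013384461337435795
19.85 [0.6689 0.0592 0.0556] [-8.7 -0.2 20.5] [-0.053  2.29   0.029] 0.013460306141855716
19.9 [0.669  0.0592 0.0556] [-9.1 -0.4 21. ] [-0.055  2.288  0.035] 0.013646865505315747
```

Request:
{"fn": "send_rows", "kwargs": {
  "targets": [
    [[0,0,0,-0.001,0,-0.003,-1]]
  ]
}}

```text
time_s: 20.05
ee_pos: [0.6687, 0.0592, 0.0557]
tcp_rot: [[0.851, 0.525, 0.005], [0.525, -0.851, 0.007], [0.008, -0.004, -1.0]]
ft_force: [-4.7, 0.5, 15.9]
opening: 0.0137
```

```bash
python3 - <<'E'
from crop import *
d2,b,o2=crop('scene','s13.png',[.67,.063,.08],70,70,8,2.0)
cv2.imwrite('pics/p13.png',b)
for _ in range(4):
    o=r.get_obs(); print(o['time_s'],np.round(o['ee_pos'],4),np.round(o['ft_force'],1),np.round(o['torque'],3),o['opening']); r.get_image('top')
E
```

```text
20.1 [0.6688 0.0592 0.0557] [-6.3 -0.7 17.4] [-0.026  1.571  0.053] 0.013186164984024295
20.15 [0.6688 0.0592 0.0557] [-5.9 -0.3 17.7] [-0.041  1.548  0.103] 0.013785235919666987
20.2 [0.6688 0.0592 0.0557] [-5.3 -1.1 17.7] [-0.027  1.602  0.037] 0.013811709318808225
20.25 [0.6687 0.0592 0.0557] [-5.3 -0.4 18.1] [-0.111  1.606  0.008] 0.013482635169127113
```

View pics/p13.png

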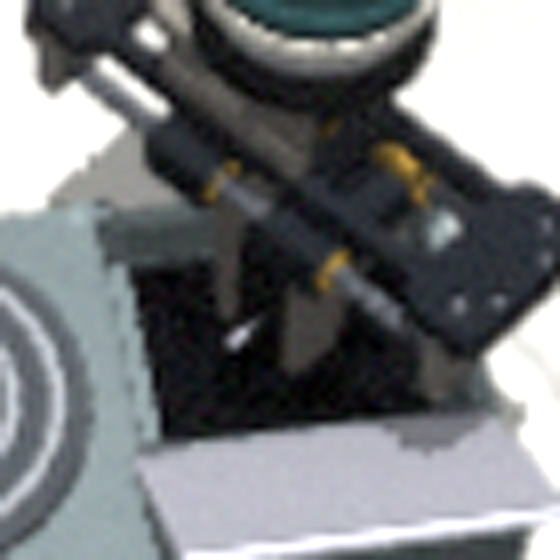

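View pics/full_s13.png

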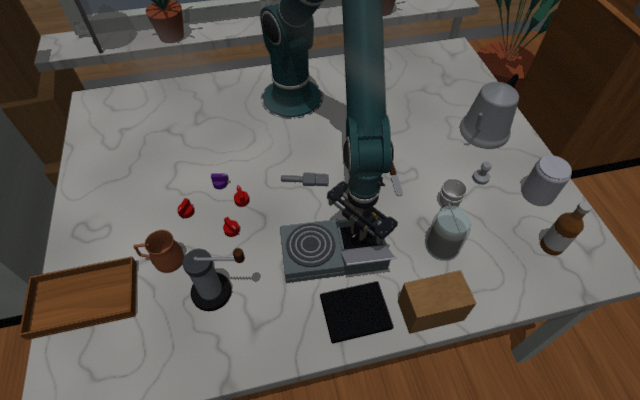

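```bash
python3 - <<'E'
from h import *
r.close_job(); o=r.get_obs(); print(o['time_s'],o['ee_pos'],o['ft_force'])
E
```

```text
the job is handed in; nothing more can be done
the job is handed in; nothing more can be done
```

I did the whole job in the order asked and handed it in at about 20 s of the 67 s allowed. The hand-in gives no verdict.

**What I did**
- **Cover:** I gripped the brown-handled scraper, slid its blade into the slot and levered the cover up with the blade until it fell fully open.
- **Scraper:** I laid it flat on the open sill and let go, about 10 cm from where it had lain. The sill pushed back with about 23 N at touch-down.
- **Knob:** I picked up the black knob and turned its nose to about -58°. The spindle's flat measured about -55° to -60° in the scene view. After one small nudge sideways it slid down the spindle with almost no resistance, then against the spring to a hard stop. I left the arm holding the knob down.

**Last checks**
- **Press:** the tool stopped firmly at 55.7 mm, against about 56 mm expected with the knob home and the spindle fully in. It presses with about 18 N, where the spindle needs 10 N to reach its stop.
- **Side force:** about 5 N sideways remains. The moment reading points to contact at the knob, not the gripper body on the cover.
- **Scene:** the last picture shows the cover open, the scraper on the sill and the other things where they were.

**Disagreements**
- The two cameras differed by about 2–3 mm in x.
- The top view gave a flat direction of about -40° to -47°. I trusted the scene view, and the fit bore that out.
- With the knob down in the dark bay, I judged the final fit from travel and force, because the pictures could not show it.

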